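# Change the batch in the bottle-cap sanitiser

## Task

The sanitiser has finished a batch of bottle caps: press its orange thumb latch so the lid pops open, take the black caps out and lay them flat on the drying shelf, side by side in one straight row along its middle with no more than about 3 cm between neighbours, and lay all the washed black caps from the mat flat on the rack inside instead. Then snap the lid shut so it stays latched, and only then press the green start button; never press it while the lid is open, as the lamp would shine out. Leave the other things on the worktop where they are.

Things in the scene. Friction and masses are not known exactly. Their poses are not given: they have to be found in the camera images.
- sanitiser: UV sanitiser, a light-grey box with a flip lid, fixed. Origin at the centre of its underside; own -x is its latch end, which faces about to the robot's right, own +x its hinge end, own +y the side near the robot. Body 236 mm (x) by 148 mm (y), walls 6 mm thick, open rim 62 mm up. Beyond the latch end a control ledge, 34 mm high, reaches to x = -181 mm
- rack (a point): middle of the row on the wire rack in the sanitiser, on its top, at x = -6, y = +10, z = 24 mm in the sanitiser's frame: caps lie here in one row of up to three along x. Inside it measures x from -112 to +112 mm and y from -68 to +68 mm, but a lamp tube (14 mm thick, axis at y = -55, z = 40 mm) runs along the far side
- latch_pad (a point): top of the thumb pad of the orange latch, mid-ledge (pad 52 by 40 mm; this point at x = -171.5, y = 0, z = 47 mm in the sanitiser's frame; the hook beside it rises to 85 mm). Pressing it 7 to 9 mm straight down (4 to 5 N) tips the hook off the lid's striker bar and the sprung lid pops open by itself; the pad springs back when let go
- latch (a joint): tilt of the latch rocker, rad: 0 at rest, 0.2 fully pressed; the lid is freed at about 0.13
- lid (a joint): angle of the lid, rad: 0 shut, 1.75 fully open (upright, leaning a little back). A light spring and damper drive it open and hold it there, about 1 N at its edge. To shut it, swing it over from behind and push its free edge down with 8 to 15 N until the hook snaps over the bar and holds it
- lid_hinge (a point): middle of the lid's hinge line, at x = +118, z = 64 mm in the sanitiser's frame; the line runs along the sanitiser's y
- lid_front (a point): point on the lid's outer face, 210 mm from the hinge line. The lid is 236 mm long from the hinge line to its free edge and 148 mm wide; its outer face lies 16 mm from the plane through the hinge line (80 mm up when shut)
- start (a joint): travel of the start button, m: 0 at rest, 0.005 fully pressed; it springs back
- start_top (a point): top of the small round green start button (19 mm across) on the ledge, at x = -155, y = +49, z = 55 mm in the sanitiser's frame; press it straight down, 4 N takes it fully down
- drying_shelf: low stainless drying shelf on feet, fixed; origin at the centre of its underside, board top 45 mm up, 130 mm (own x) by 214 mm (own y) with a lip 6 mm high all round; the row runs along own y
- mat: blue-green ribbed silicone mat, fixed flat, 150 mm (own x) by 190 mm (own y), 4 mm thick; origin at the centre of its underside. The washed caps wait on it
- done_1: a black round bottle cap, 57 mm across, 24 mm high, plain cylinder shape; origin at the centre of its flat underside, z through the cap (either way up counts as lying flat). It starts inside the shut sanitiser, already sanitised; absent in some runs
- done_2: a black round bottle cap, 57 mm across, 24 mm high, plain cylinder shape; origin at the centre of its flat underside, z through the cap (either way up counts as lying flat). It starts inside the shut sanitiser, already sanitised; absent in some runs
- done_3: a black round bottle cap, 57 mm across, 24 mm high, plain cylinder shape; origin at the centre of its flat underside, z through the cap (either way up counts as lying flat). It starts inside the shut sanitiser, already sanitised; absent in some runs
- washed_1: a black round bottle cap, 57 mm across, 24 mm high, plain cylinder shape; origin at the centre of its flat underside, z through the cap (either way up counts as lying flat). It starts on the mat, washed but not yet sanitised; absent in some runs
- washed_2: a black round bottle cap, 57 mm across, 24 mm high, plain cylinder shape; origin at the centre of its flat underside, z through the cap (either way up counts as lying flat). It starts on the mat, washed but not yet sanitised; absent in some runs
- washed_3: a black round bottle cap, 57 mm across, 24 mm high, plain cylinder shape; origin at the centre of its flat underside, z through the cap (either way up counts as lying flat). It starts on the mat, washed but not yet sanitised; absent in some runs
- grey_cap: a wider grey bottle cap, 69 mm across, at the back of the worktop: a bystander, leave it
- tape: a small white roll of thread tape, 52 mm across, at the back of the worktop: a bystander, leave it
- spoon: a teaspoon at the back of the worktop: a bystander, leave it
Things that resemble listed ones, but are neither listed nor needed, are in the scene too. Leave any turquoise look-alike of the washed_2 alone.

How it is judged (in metres and radians):
On the way, in this order (a step that is already met when the one before it is completed fails the run):
1. the thumb latch has been pressed and the lid has popped fully open (value of joint lid above 1.5 rad), for 0.2 s.
2. with the lid open, every sanitised cap lies in the row on the drying shelf and every washed cap lies flat on the rack in the sanitiser (value of joint lid above 0.3 rad and x of done_1 in the frame of drying_shelf between -0.018 and 0.018 m and y of done_1 in the frame of drying_shelf between -0.082 and 0.082 m and z of done_1 in the frame of drying_shelf between 0.04 and 0.075 m and ((angle between done_1's own z axis and vertical below 0.2 rad and z of done_1 in the frame of drying_shelf below 0.051 m) or (angle between done_1's own z axis and vertical above 2.94 rad and z of done_1 in the frame of drying_shelf above 0.063 m)) and (horizontal distance between done_1 and done_2 below 0.09 m or horizontal distance between done_1 and done_3 below 0.09 m) and x of done_2 in the frame of drying_shelf between -0.018 and 0.018 m and y of done_2 in the frame of drying_shelf between -0.082 and 0.082 m and z of done_2 in the frame of drying_shelf between 0.04 and 0.075 m and ((angle between done_2's own z axis and vertical below 0.2 rad and z of done_2 in the frame of drying_shelf below 0.051 m) or (angle between done_2's own z axis and vertical above 2.94 rad and z of done_2 in the frame of drying_shelf above 0.063 m)) and (horizontal distance between done_2 and done_1 below 0.09 m or horizontal distance between done_2 and done_3 below 0.09 m) and x of done_3 in the frame of drying_shelf between -0.018 and 0.018 m and y of done_3 in the frame of drying_shelf between -0.082 and 0.082 m and z of done_3 in the frame of drying_shelf between 0.04 and 0.075 m and ((angle between done_3's own z axis and vertical below 0.2 rad and z of done_3 in the frame of drying_shelf below 0.051 m) or (angle between done_3's own z axis and vertical above 2.94 rad and z of done_3 in the frame of drying_shelf above 0.063 m)) and (horizontal distance between done_3 and done_1 below 0.09 m or horizontal distance between done_3 and done_2 below 0.09 m) and x of washed_1 in the frame of sanitiser between -0.09 and 0.09 m and y of washed_1 in the frame of sanitiser between -0.03 and 0.048 m and z of washed_1 in the frame of sanitiser between 0.019 and 0.054 m and ((angle between washed_1's own z axis and vertical below 0.2 rad and z of washed_1 in the frame of sanitiser below 0.03 m) or (angle between washed_1's own z axis and vertical above 2.94 rad and z of washed_1 in the frame of sanitiser above 0.042 m)) and x of washed_2 in the frame of sanitiser between -0.09 and 0.09 m and y of washed_2 in the frame of sanitiser between -0.03 and 0.048 m and z of washed_2 in the frame of sanitiser between 0.019 and 0.054 m and ((angle between washed_2's own z axis and vertical below 0.2 rad and z of washed_2 in the frame of sanitiser below 0.03 m) or (angle between washed_2's own z axis and vertical above 2.94 rad and z of washed_2 in the frame of sanitiser above 0.042 m)) and x of washed_3 in the frame of sanitiser between -0.09 and 0.09 m and y of washed_3 in the frame of sanitiser between -0.03 and 0.048 m and z of washed_3 in the frame of sanitiser between 0.019 and 0.054 m and ((angle between washed_3's own z axis and vertical below 0.2 rad and z of washed_3 in the frame of sanitiser below 0.03 m) or (angle between washed_3's own z axis and vertical above 2.94 rad and z of washed_3 in the frame of sanitiser above 0.042 m))), for 0.2 s.
3. the lid is shut and latched (value of joint lid below 0.03 rad), for 0.3 s.
4. the start button is pressed with the lid shut (value of joint start above 0.0035 m and value of joint lid below 0.03 rad), for 0.05 s.
At the end, for the whole second after the job is handed in: sanitised caps flat on the drying shelf, within 18 mm of its long centre line and 90 mm of a neighbour (centres); washed caps flat on the rack in the sanitiser; lid latched shut (under 0.03 rad); start button up; all at rest (x of done_1 in the frame of drying_shelf between -0.018 and 0.018 m and y of done_1 in the frame of drying_shelf between -0.082 and 0.082 m and z of done_1 in the frame of drying_shelf between 0.04 and 0.075 m and ((angle between done_1's own z axis and vertical below 0.2 rad and z of done_1 in the frame of drying_shelf below 0.051 m) or (angle between done_1's own z axis and vertical above 2.94 rad and z of done_1 in the frame of drying_shelf above 0.063 m)) and (horizontal distance between done_1 and done_2 below 0.09 m or horizontal distance between done_1 and done_3 below 0.09 m) and x of done_2 in the frame of drying_shelf between -0.018 and 0.018 m and y of done_2 in the frame of drying_shelf between -0.082 and 0.082 m and z of done_2 in the frame of drying_shelf between 0.04 and 0.075 m and ((angle between done_2's own z axis and vertical below 0.2 rad and z of done_2 in the frame of drying_shelf below 0.051 m) or (angle between done_2's own z axis and vertical above 2.94 rad and z of done_2 in the frame of drying_shelf above 0.063 m)) and (horizontal distance between done_2 and done_1 below 0.09 m or horizontal distance between done_2 and done_3 below 0.09 m) and x of done_3 in the frame of drying_shelf between -0.018 and 0.018 m and y of done_3 in the frame of drying_shelf between -0.082 and 0.082 m and z of done_3 in the frame of drying_shelf between 0.04 and 0.075 m and ((angle between done_3's own z axis and vertical below 0.2 rad and z of done_3 in the frame of drying_shelf below 0.051 m) or (angle between done_3's own z axis and vertical above 2.94 rad and z of done_3 in the frame of drying_shelf above 0.063 m)) and (horizontal distance between done_3 and done_1 below 0.09 m or horizontal distance between done_3 and done_2 below 0.09 m) and x of washed_1 in the frame of sanitiser between -0.09 and 0.09 m and y of washed_1 in the frame of sanitiser between -0.03 and 0.048 m and z of washed_1 in the frame of sanitiser between 0.019 and 0.054 m and ((angle between washed_1's own z axis and vertical below 0.2 rad and z of washed_1 in the frame of sanitiser below 0.03 m) or (angle between washed_1's own z axis and vertical above 2.94 rad and z of washed_1 in the frame of sanitiser above 0.042 m)) and x of washed_2 in the frame of sanitiser between -0.09 and 0.09 m and y of washed_2 in the frame of sanitiser between -0.03 and 0.048 m and z of washed_2 in the frame of sanitiser between 0.019 and 0.054 m and ((angle between washed_2's own z axis and vertical below 0.2 rad and z of washed_2 in the frame of sanitiser below 0.03 m) or (angle between washed_2's own z axis and vertical above 2.94 rad and z of washed_2 in the frame of sanitiser above 0.042 m)) and x of washed_3 in the frame of sanitiser between -0.09 and 0.09 m and y of washed_3 in the frame of sanitiser between -0.03 and 0.048 m and z of washed_3 in the frame of sanitiser between 0.019 and 0.054 m and ((angle between washed_3's own z axis and vertical below 0.2 rad and z of washed_3 in the frame of sanitiser below 0.03 m) or (angle between washed_3's own z axis and vertical above 2.94 rad and z of washed_3 in the frame of sanitiser above 0.042 m)) and value of joint lid below 0.03 rad and value of joint start below 0.0015 m and linear speed of each of done_1, done_2, done_3, washed_1, washed_2, washed_3 below 0.02 m/s); the robot touches nothing.
It fails at once if the start button is pressed while the lid is open (value of joint start above 0.002 m and value of joint lid above 0.05 rad).
It fails at once if a bystander (grey cap, tape roll or teaspoon) is moved more than 3 cm (distance of any of grey_cap, tape, spoon from where it was at the start of the episode above 0.03 m).
Of done_1, done_2, done_3 only 2 to 3 are there at a start; the rules pass over those that are not, and their reading is None.
Of washed_1, washed_2, washed_3 only 2 to 3 are there at a start; the rules pass over those that are not, and their reading is None.
At some moment in a run one of washed_1, washed_2, washed_3 may be knocked a few centimetres aside while the robot is not near it.
Once in a run the grip may slacken for a moment while it holds something.
It also fails if it takes over 208 s, if anything falls off the work surface, if the arm or the gripper's body presses on something with over 40 N, if the wrist force passes 120 N, or if a joint passes its speed limit or range.

## Robot

A 6-joint arm with a two-finger parallel gripper is mounted at the origin on a cart in front of the work surface, level with it; the furniture and walls round the work are solid. World frame = base frame: x ahead of the robot, y to its left, z up, the work surface at z = 0. Lengths are in mm, angles in rad, forces in N, time in s.
With the tool pointing down it reaches from about 275 to 750 mm from the base axis. Payload 10.2 kg.
Tool frame: the origin (TCP) lies midway between the tips of the shut fingers; the grasp point (between the pads) lies 19 mm behind it; z points along the fingers, y is the line along which they close (so a half turn about z gives the same grasp; the last joint's range is limited). The gripper opens to 85 mm and grips with 20 to 120 N. Pads are 22 mm wide; open, the fingers measure 114 mm over their backs; the gripper's body (76 mm by 85 mm) begins 54 mm behind the grasp point. The pads swing forward as they close: fully open they stand 13 mm farther back than shut.
Start: joints at [-1.347, 0.313, 1.498, -0, 1.331, -0.223], TCP at [226.832, -473.475, 231.294] pointing down, gripper open.
Joint ranges: [-2.94, 2.94], [-0.97, 2.17], [0.19, 2.56], [-1.23, 4.37], [0.02, 3.11], [-2.88, 2.88]. Speed limits (rad/s): [2.39, 2.39, 3.01, 3.14, 3.14, 3.14].

## Interface

Orientations are given as a unit quaternion [w, x, y, z].
In Python, from rig import sense, capture, finish_job, find_in, place_of gives the robot as it stands. The module is installed in compiled form; this text tells all that it offers.
- The arm moves only by the shell command python3 -m jog 'ROWS' [FORCE]. ROWS is JSON, a list of rows, each an object of numbers: "tx", "ty", "tz": the shift along the tool's x, y, z in mm; "ax", "ay", "az": the turn, a rotation vector about the tool's x, y, z in rad; "jaw": the closure, from -1 (fully open) to 1 (shut), so that 0 is half open. In form: [{"tx": .., "ty": .., "tz": .., "ax": .., "ay": .., "az": .., "jaw": ..}, ...]. A call has 1 to 5 rows; each row shifts and turns the commanded pose from where the row before left it, along the tool's axes as they then stand; what a row does not reach is not made up. A row lasts 1/8 s, in which the tool goes at most 62.5 mm and 10.7 degrees, less where a joint would pass 70% of its speed; a pose out of reach is approached as far as the arm can. A call with a gripper value outside its range is refused whole. The fingers move at their own pace and stop on an object; FORCE is the grip in N (left out, the last holds). Time passes only in rows, so rows that do not move let the fingers close. It gives the time, the measured TCP pose, the force, the opening and the grip force at its end, in the units of the state.
- sense(): the state, without advancing time (a new reading comes with each control period).
- capture(name): name is "side" or "top"; returns a dict with "color" (400x640x3 uint8, red, green, blue), "depth" (400x640 float32, mm along the optical axis (not along the pixel's ray), 0 where there is no reading), "fx", "fy", "cx", "cy" (pixels), "camera_from_world" (4x4, takes a point from world to camera coordinates). Camera axes: x right, y up, looking along -z (the intrinsics and any distortion apply to the point x, -y, -z); pixel columns grow to the right and rows downward; lengths in mm; the calibration is good to about 2 mm. A picture is of the moment at which its call begins.
- finish_job(): hands the job in; it is judged then, once.
Trained networks look in the newest picture that a camera, given by its name, has taken for a name from the list of things; names that differ only in an ending like _2 or _b are one class to them, and where a whole thing is asked for, a point or a joint stands for the part that bears it (a point fixed in the world has none). Each returns a list of dicts, best first, with "conf" (0 to 1); they miss things now and then, are a little off and sometimes report something else, mostly with a low value. They report only what shows in the picture. A call takes as long as a camera call. They do not tell look-alikes from the thing itself.
- find_in(query, camera): "centre" ([column, row] in pixels, amid what is visible of it).
- place_of(query, camera): "centre" ([column, row] in pixels: a listed point, or the origin of a listed thing).
The state is a dict: "time_s": time; "joints": joint angles; "dq": joint speeds; "tau": joint torques, N m; "eef_pos": TCP position; "ee_rot": TCP orientation; "force": force on the tool from outside, world axes, zero at the start; "wrist_torque": the same for the moment, N m; "grip_width": opening from 0.0 (shut) to 1.0 (fully open); "grip_force": force on a finger pad.
Only numpy, scipy, OpenCV 4.12 (cv2) and the standard library are available. Lean on these libraries where they do the work, as an engineer would, in place of code of your own. Each camera call takes 0.05 s, during which the arm holds its last target. There are 200 camera calls.

## Working session

There is one attempt and no reset: what is moved stays moved. The work goes in short steps, Python scripts to look and compute and a shell command to move; the robot and the scene stay as the last step left them, time stands still between calls to the robot, and variables do not carry over. Pictures are saved under pics/ and viewed, at most 14 in all, crops included, and the job is handed in when it is done.

```bash
mkdir -p pics; cat > h.py <<'E'
import numpy as np, cv2
from rig import sense, capture, find_in, place_of
def snap(cam,name=None):
    c=capture(cam)
    if name: cv2.imwrite('pics/'+name+'.png',c['color'][:,:,::-1])
    return c
def w2p(c,P):
    P=np.atleast_2d(P); M=c['camera_from_world']
    q=P@M[:3,:3].T+M[:3,3]
    return np.c_[c['cx']+c['fx']*q[:,0]/-q[:,2], c['cy']-c['fy']*q[:,1]/-q[:,2]]
def ray(c,u,v):
    R=c['camera_from_world'][:3,:3];t=c['camera_from_world'][:3,3]
    d=np.array([(u-c['cx'])/c['fx'],-(v-c['cy'])/c['fy'],-1.])
    return -R.T@t, R.T@d
def at_z(c,u,v,z):
    o,d=ray(c,u,v); return o+d*(z-o[2])/d[2]
def dep(c,u,v):
    o,d=ray(c,u,v); return o+d*float(c['depth'][int(round(v)),int(round(u))])
def cloud(c):
    v,u=np.mgrid[:400,:640]; D=c['depth']
    R=c['camera_from_world'][:3,:3];t=c['camera_from_world'][:3,3]
    p=np.stack([(u-c['cx'])/c['fx']*D,-(v-c['cy'])/c['fy']*D,-D],-1)
    return (p-t)@R
E
python3 - <<'E'
from h import *
for cam in ('top','side'):
    c=snap(cam,cam+'0'); print(cam,c['fx'],c['cx'],c['cy'],c['camera_from_world'].round(3).tolist())
    for q in ['sanitiser','latch_pad','start_top','lid_hinge','lid_front','drying_shelf','mat','washed_1','grey_cap','tape','spoon']:
        print(q,[(np.round(r['centre']).tolist(),round(r['conf'],2),dep(c,*r['centre']).round().tolist()) for r in place_of(q,cam)[:5]])
s=sense();print(s)
E
```

```text
top 463.63840823050054 318.24229319302657 204.87979249297146 [[0.024, -1.0, 0.002, -28.689], [0.992, 0.024, 0.125, -537.794], [-0.125, -0.001, 0.992, -1294.119], [0.0, 0.0, 0.0, 1.0]]
sanitiser [([238.0, 224.0], 0.88, [475.0, 202.0, 83.0]), ([347.0, 213.0], 0.42, [518.0, -100.0, 28.0])]
latch_pad [([296.0, 232.0], 0.84, [457.0, 45.0, 48.0])]
start_top [([288.0, 250.0], 0.39, [407.0, 66.0, 42.0])]
lid_hinge [([192.0, 221.0], 0.97, [486.0, 352.0, -4.0]), ([340.0, 240.0], 0.17, [438.0, -80.0, 26.0])]
lid_front [([265.0, 225.0], 0.79, [473.0, 129.0, 80.0])]
drying_shelf [([434.0, 233.0], 0.9, [464.0, -343.0, 48.0]), ([363.0, 239.0], 0.61, [443.0, -146.0, 27.0])]
mat [([346.0, 229.0], 0.95, [474.0, -99.0, 5.0])]
washed_1 [([178.0, 208.0], 0.85, [522.0, 389.0, 23.0]), ([359.0, 239.0], 0.7, [444.0, -135.0, 25.0]), ([336.0, 241.0], 0.61, [436.0, -70.0, 34.0]), ([344.0, 208.0], 0.52, [533.0, -92.0, 22.0])]
grey_cap [([303.0, 158.0], 0.89, [677.0, 33.0, 22.0]), ([296.0, 230.0], 0.5, [464.0, 45.0, 48.0])]
tape [([354.0, 160.0], 0.62, [680.0, -120.0, -5.0])]
spoon [([247.0, 156.0], 0.69, [682.0,
[... 713 characters left out ...]
, 7.0])]
{'time_s': 1.2, 'joints': array([-1.34737516e+00,  3.12909162e-01,  1.49771352e+00, -2.57988320e-05,
        1.33100626e+00, -2.23385798e-01]), 'dq': array([ 0.00060119, -0.00039423,  0.00042257, -0.00024784,  0.00077547,
        0.00059781]), 'tau': array([-8.89922976e-04, -4.12169409e+01, -2.59898865e+01, -2.45370993e-04,
        4.97954406e-04,  8.31379595e-06]), 'eef_pos': array([ 226.83567357, -473.46437397,  231.28438984]), 'ee_rot': array([-1.81455539e-05,  9.75148379e-01,  2.21552789e-01, -1.25306013e-05]), 'force': array([0.20806336, 0.29419989, 0.73800858]), 'wrist_torque': array([ 0.0121746 , -0.02280373,  0.04581467]), 'grip_force': 0.0, 'grip_width': 0.9993113345101996}
```

```bash
python3 - <<'E'
import cv2
a=cv2.imread('pics/top0.png'); cv2.imwrite('pics/v1.png',cv2.resize(a[110:330,130:530],None,fx=2,fy=2,interpolation=cv2.INTER_CUBIC))
E
```

```text
(no output)
```

View pics/v1.png

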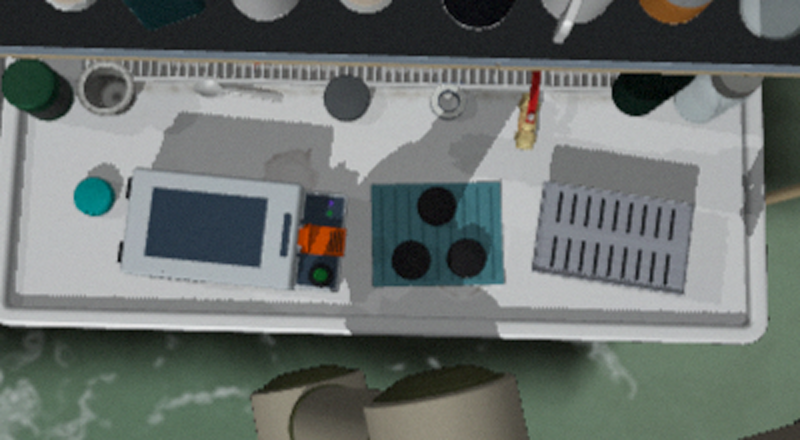

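View pics/side0.png

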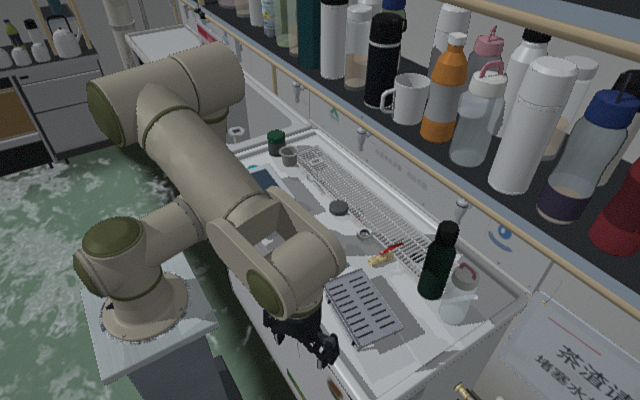

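Top view, full-image pixels: black caps on the mat at (335,240), (362,239) and (348,213). The look-alikes are the turquoise cap (177,208), the grey cap (303,158) and the tape (354,161). The orange latch is at about (292,230), the green button at (290,247) and the shelf at (436,228).

```bash
python3 - <<'E'
from h import *
c=snap('top'); W=cloud(c)
def rect(lo,hi,u0,u1,v0,v1):
    m=np.zeros((400,640),bool); m[v0:v1,u0:u1]=True
    m&=(W[...,2]>lo)&(W[...,2]<hi)
    n,l,st,_=cv2.connectedComponentsWithStats(m.astype(np.uint8)); k=1+np.argmax(st[1:,4])
    P=W[l==k]; r=cv2.minAreaRect(P[:,:2].astype(np.float32)); print(r,len(P),np.median(P[:,2])); return cv2.boxPoints(r)
print(rect(72,90,185,285,185,260)); print(rect(38,58,385,485,190,265))
hsv=cv2.cvtColor(c['color'],cv2.COLOR_RGB2HSV)
def blob(m,z,box,amin=10):
    u0,u1,v0,v1=box; mm=np.zeros((400,640),np.uint8); mm[v0:v1,u0:u1]=m[v0:v1,u0:u1]
    n,l,st,ce=cv2.connectedComponentsWithStats(mm)
    for i in range(1,n):
        if st[i,4]>=amin: print(ce[i].round(1),st[i,4],at_z(c,*ce[i],z).round(1))
print('orange');blob((hsv[...,0]<14)&(hsv[...,1]>180)&(hsv[...,2]>100),47,(275,306,215,245))
print('green');blob((hsv[...,0]>40)&(hsv[...,0]<80)&(hsv[...,1]>120),55,(275,306,235,260),4)
print('black');blob(hsv[...,2]<45,28,(316,384,196,256),50)
M=hsv; mm=((hsv[...,0]>80)&(hsv[...,0]<100)&(hsv[...,1]>80)); mm[:,:312]=0; mm[:,390:]=0;mm[:195]=0;mm[258:]=0
v,u=np.nonzero(mm); print(at_z(c,u.min(),v.min(),4),at_z(c,u.max(),v.max(),4))
E
```

```text
((476.32781982421875, 203.44015502929688), (257.9723815917969, 148.1941375732422), 85.7237548828125) 4606 81.03475013967112
[[392.81912  80.33812]
 [540.6007   69.28798]
 [559.83655 326.54218]
 [412.05493 337.59235]]
((478.514892578125, -350.7113342285156), (216.8123321533203, 131.0557098388672), 82.33429718017578) 3535 45.81495189479181
[[ 399.112   -449.4077 ]
 [ 528.9965  -466.88965]
 [ 557.9178  -252.01495]
 [ 428.03326 -234.53302]]
orange
[288.7 229.4] 232 [465.   65.9  47. ]
green
[289.7 247. ] 47 [415.4  61.   55. ]
black
[348.  212.8] 301 [ 518.3 -101.6   28. ]
[362.7 238.4] 295 [ 445.8 -144.8   28. ]
[335.2 239.6] 300 [440.4 -66.3  28. ]
[553.34842899  -8.81052181   4.        ] [ 409.15133515 -200.40286234    4.        ]
```

```bash
python3 -m jog '[{"az":-0.16,"jaw":1},{"az":-0.16},{"az":-0.16},{"az":-0.16},{"az":-0.16}]'; python3 -m jog '[{"az":-0.16},{"az":-0.164},{"tx":42,"ty":20,"tz":5},{"tx":42,"ty":20,"tz":5},{"tx":42,"ty":20,"tz":5}]'; python3 -m jog '[{"tx":42,"ty":20,"tz":5},{"tx":42,"ty":20,"tz":5},{"tx":42,"ty":20,"tz":5},{"tx":42,"ty":20,"tz":5},{"tx":42,"ty":20,"tz":5}]'
```

```text
schema error: expected keys tx, ty, tz, ax, ay, az, jaw
schema error: expected keys tx, ty, tz, ax, ay, az, jaw
schema error: expected keys tx, ty, tz, ax, ay, az, jaw
```

```bash
python3 -m jog '[{"tx":0,"ty":0,"tz":0,"ax":0,"ay":0,"az":-0.18,"jaw":1},{"tx":0,"ty":0,"tz":0,"ax":0,"ay":0,"az":-0.18,"jaw":1},{"tx":0,"ty":0,"tz":0,"ax":0,"ay":0,"az":-0.18,"jaw":1},{"tx":0,"ty":0,"tz":0,"ax":0,"ay":0,"az":-0.18,"jaw":1},{"tx":0,"ty":0,"tz":0,"ax":0,"ay":0,"az":-0.18,"jaw":1}]'; python3 -m jog '[{"tx":0,"ty":0,"tz":0,"ax":0,"ay":0,"az":-0.18,"jaw":1},{"tx":0,"ty":0,"tz":0,"ax":0,"ay":0,"az":-0.045,"jaw":1},{"tx":50,"ty":23,"tz":8,"ax":0,"ay":0,"az":0,"jaw":1},{"tx":50,"ty":23,"tz":8,"ax":0,"ay":0,"az":0,"jaw":1},{"tx":50,"ty":23,"tz":8,"ax":0,"ay":0,"az":0,"jaw":1}]'; python3 -m jog '[{"tx":50,"ty":23,"tz":8,"ax":0,"ay":0,"az":0,"jaw":1},{"tx":50,"ty":23,"tz":8,"ax":0,"ay":0,"az":0,"jaw":1},{"tx":50,"ty":23,"tz":8,"ax":0,"ay":0,"az":0,"jaw":1},{"tx":50,"ty":23,"tz":8,"ax":0,"ay":0,"az":0,"jaw":1},{"tx":50,"ty":23,"tz":8,"ax":0,"ay":0,"az":0,"jaw":1}]'
```

```text
time_s: 1.88
eef_pos: [226.8, -473.5, 231.3]
ee_rot: [0.0, 0.78, 0.626, -0.0]
force: [-0.3, -0.4, 0.4]
grip_width: 0.004
grip_force: 0.0
time_s: 2.5
eef_pos: [296.1, -321.9, 207.1]
ee_rot: [0.0, 0.707, 0.707, -0.0]
force: [0.8, -0.9, 0.4]
grip_width: -0.001
grip_force: 0.0
time_s: 3.12
eef_pos: [411.1, -71.6, 167.3]
ee_rot: [0.0, 0.707, 0.707, 0.0]
force: [0.8, -0.6, 0.5]
grip_width: -0.0
grip_force: 0.0
```

```bash
python3 -m jog '[{"tx":53,"ty":26,"tz":20,"ax":0,"ay":0,"az":0,"jaw":1},{"tx":53,"ty":25.5,"tz":20,"ax":0,"ay":0,"az":0,"jaw":1},{"tx":0,"ty":0,"tz":50,"ax":0,"ay":0,"az":0,"jaw":1},{"tx":0,"ty":0,"tz":0,"ax":0,"ay":0,"az":0,"jaw":1}]'; python3 - <<'E'
from h import *
c=snap('side','s1'); cv2.imwrite('pics/s1c.png',cv2.resize(c['color'][100:260,200:400,::-1],None,fx=3,fy=3)); c=snap('top','t1'); cv2.imwrite('pics/t1c.png',cv2.resize(c['color'][180:280,180:380,::-1],None,fx=3,fy=3))
print(w2p(c,sense()['eef_pos']))
E
```

```text
time_s: 3.62
eef_pos: [460.0, 33.5, 75.2]
ee_rot: [-0.003, 0.706, 0.708, -0.002]
force: [0.5, -0.3, 1.0]
grip_width: -0.003
grip_force: 0.0
[[300.15627052 229.86798066]]
```

View pics/t1c.png

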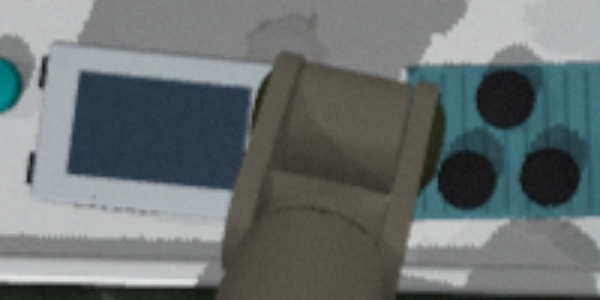

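The crop shows the wrist hiding the latch, with the caps on the mat unmoved, so I'll press by feel.

```bash
python3 -m jog '[{"tx":0,"ty":2,"tz":12,"ax":0,"ay":0,"az":0,"jaw":1},{"tx":0,"ty":0,"tz":12,"ax":0,"ay":0,"az":0,"jaw":1},{"tx":0,"ty":0,"tz":5,"ax":0,"ay":0,"az":0,"jaw":1},{"tx":0,"ty":0,"tz":4,"ax":0,"ay":0,"az":0,"jaw":1}]'; python3 -m jog '[{"tx":0,"ty":0,"tz":3,"ax":0,"ay":0,"az":0,"jaw":1},{"tx":0,"ty":0,"tz":2,"ax":0,"ay":0,"az":0,"jaw":1}]'; python3 -m jog '[{"tx":0,"ty":0,"tz":0,"ax":0,"ay":0,"az":0,"jaw":1},{"tx":0,"ty":0,"tz":-40,"ax":0,"ay":0,"az":0,"jaw":1},{"tx":-40,"ty":0,"tz":-40,"ax":0,"ay":0,"az":0,"jaw":1},{"tx":-60,"ty":0,"tz":-40,"ax":0,"ay":0,"az":0,"jaw":1},{"tx":-60,"ty":-20,"tz":-20,"ax":0,"ay":0,"az":0,"jaw":1}]';  python3 -m jog '[{"tx":-60,"ty":-40,"tz":-20,"ax":0,"ay":0,"az":0,"jaw":1},{"tx":-60,"ty":-40,"tz":0,"ax":0,"ay":0,"az":0,"jaw":-0.6},{"tx":0,"ty":0,"tz":0,"ax":0,"ay":0,"az":0,"jaw":-0.6}]'
python3 - <<'E'
from h import *
c=snap('top','t2'); cv2.imwrite('pics/t2c.png',cv2.resize(c['color'][150:270,150:390,::-1],None,fx=3,fy=3))
for q in ['done_1','latch_pad','drying_shelf']: print(q,[(np.round(r['centre'],1).tolist(),round(r['conf'],2),dep(c,*r['centre']).round().tolist()) for r in place_of(q,'top')[:9]])
E
```

```text
time_s: 4.22
eef_pos: [463.9, 32.5, 44.2]
ee_rot: [0.0, 0.707, 0.707, -0.0]
force: [-0.1, -2.7, 3.2]
grip_width: 0.003
grip_force: 1.5
time_s: 4.47
eef_pos: [464.1, 32.5, 39.4]
ee_rot: [0.0, 0.707, 0.708, 0.0]
force: [-1.3, -3.7, 4.3]
grip_width: 0.002
grip_force: 2.3
time_s: 5.1
eef_pos: [445.7, -117.1, 174.5]
ee_rot: [0.001, 0.706, 0.708, 0.001]
force: [0.3, 0.1, 0.0]
grip_width: 0.001
grip_force: 0.0
time_s: 5.48
eef_pos: [375.5, -220.5, 189.6]
ee_rot: [0.0, 0.709, 0.705, 0.0]
force: [0.5, 0.2, 0.1]
grip_width: 0.417
grip_force: 0.0
done_1 []
latch_pad [([298.8, 232.2], 0.82, [458.0, 37.0, 40.0])]
drying_shelf [([432.1, 232.4], 0.63, [466.0, -338.0, 46.0]), ([195.0, 219.0], 0.35, [485.0, 322.0, 81.0])]
```

View pics/t2c.png

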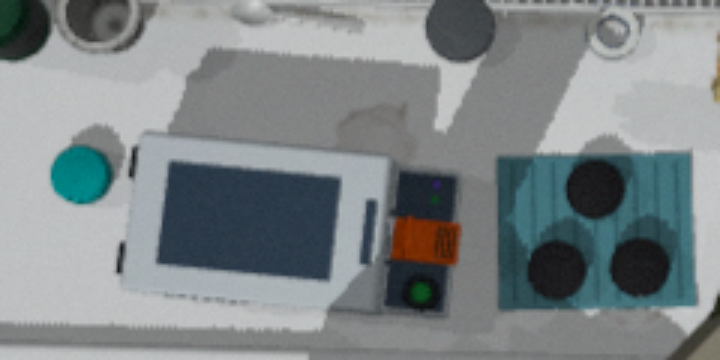

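The lid is still shut because the press was a little short. I'll press the same place deeper.

```bash
python3 -m jog '[{"tx":60,"ty":20,"tz":0,"ax":0,"ay":0,"az":0,"jaw":1},{"tx":60,"ty":22,"tz":10,"ax":0,"ay":0,"az":0,"jaw":1},{"tx":60,"ty":22,"tz":30,"ax":0,"ay":0,"az":0,"jaw":1},{"tx":60,"ty":20,"tz":40,"ax":0,"ay":0,"az":0,"jaw":1},{"tx":16,"ty":3,"tz":40,"ax":0,"ay":0,"az":0,"jaw":1}]'; python3 -m jog '[{"tx":0,"ty":0,"tz":17,"ax":0,"ay":0,"az":0,"jaw":1},{"tx":0,"ty":0,"tz":5,"ax":0,"ay":0,"az":0,"jaw":1},{"tx":0,"ty":0,"tz":5,"ax":0,"ay":0,"az":0,"jaw":1},{"tx":0,"ty":0,"tz":3,"ax":0,"ay":0,"az":0,"jaw":1}]';python3 -m jog '[{"tx":0,"ty":0,"tz":2,"ax":0,"ay":0,"az":0,"jaw":1}]';python3 -m jog '[{"tx":0,"ty":0,"tz":1.5,"ax":0,"ay":0,"az":0,"jaw":1},{"tx":0,"ty":0,"tz":0,"ax":0,"ay":0,"az":0,"jaw":1}]'
python3 - <<'E'
from h import *
c=snap('top','t3'); print(dep(c,215,224))
E
```

```text
time_s: 6.3
eef_pos: [457.7, 22.7, 79.0]
ee_rot: [0.0, 0.705, 0.71, 0.001]
force: [0.0, -0.8, -0.5]
grip_width: 0.0
grip_force: 0.0
time_s: 6.8
eef_pos: [457.4, 18.6, 50.2]
ee_rot: [0.0, 0.707, 0.707, 0.0]
force: [0.4, -0.7, 0.5]
grip_width: 0.002
grip_force: 0.0
time_s: 6.92
eef_pos: [457.4, 18.5, 48.2]
ee_rot: [0.0, 0.707, 0.707, 0.0]
force: [-0.8, 0.4, -0.4]
grip_width: -0.0
grip_force: 0.0
time_s: 7.18
eef_pos: [457.1, 18.5, 46.4]
ee_rot: [0.0, 0.707, 0.707, 0.0]
force: [-0.6, -0.3, 0.0]
grip_width: 0.002
grip_force: 0.0
[472.53535904 266.11339449  82.04700496]
```

```bash
python3 -m jog '[{"tx":0,"ty":0,"tz":-15,"ax":0,"ay":0,"az":0,"jaw":1},{"tx":17.5,"ty":5,"tz":0,"ax":0,"ay":0,"az":0,"jaw":1},{"tx":0,"ty":0,"tz":15,"ax":0,"ay":0,"az":0,"jaw":1},{"tx":0,"ty":0,"tz":5,"ax":0,"ay":0,"az":0,"jaw":1},{"tx":0,"ty":0,"tz":3,"ax":0,"ay":0,"az":0,"jaw":1}]';python3 -m jog '[{"tx":0,"ty":0,"tz":2,"ax":0,"ay":0,"az":0,"jaw":1},{"tx":0,"ty":0,"tz":1,"ax":0,"ay":0,"az":0,"jaw":1},{"tx":0,"ty":0,"tz":0,"ax":0,"ay":0,"az":0,"jaw":1}]'
python3 - <<'E'
from h import *
c=snap('top','t3'); print(dep(c,215,224))
E
```

```text
time_s: 7.85
eef_pos: [461.5, 35.8, 37.8]
ee_rot: [-0.001, 0.707, 0.707, -0.001]
force: [-3.7, -0.4, 5.2]
grip_width: -0.001
grip_force: 2.5
time_s: 8.22
eef_pos: [462.0, 35.8, 37.1]
ee_rot: [0.0, 0.707, 0.708, -0.0]
force: [-11.0, -0.2, 28.6]
grip_width: 0.003
grip_force: 14.3
[467.77565327 252.56298142 142.73338693]
```

```bash
python3 -m jog '[{"tx":0,"ty":0,"tz":-20,"ax":0,"ay":0,"az":0,"jaw":1},{"tx":0,"ty":0,"tz":-50,"ax":0,"ay":0,"az":0,"jaw":1},{"tx":-40,"ty":-10,"tz":-50,"ax":0,"ay":0,"az":0,"jaw":-0.6},{"tx":-55,"ty":-30,"tz":-20,"ax":0,"ay":0,"az":0,"jaw":-0.6},{"tx":-55,"ty":-40,"tz":0,"ax":0,"ay":0,"az":0,"jaw":-0.6}]';  python3 -m jog '[{"tx":-50,"ty":-20,"tz":0,"ax":0,"ay":0,"az":0,"jaw":-0.6},{"tx":0,"ty":0,"tz":0,"ax":0,"ay":0,"az":0,"jaw":-0.6},{"tx":0,"ty":0,"tz":0,"ax":0,"ay":0,"az":0,"jaw":-0.6},{"tx":0,"ty":0,"tz":0,"ax":0,"ay":0,"az":0,"jaw":-0.6},{"tx":0,"ty":0,"tz":0,"ax":0,"ay":0,"az":0,"jaw":-0.6}]'
python3 - <<'E'
from h import *
c=snap('top','t4'); cv2.imwrite('pics/t4c.png',cv2.resize(c['color'][150:270,150:390,::-1],None,fx=3,fy=3))
hsv=cv2.cvtColor(c['color'],cv2.COLOR_RGB2HSV)
m=(hsv[...,2]<45).astype(np.uint8); m[:,:185]=0;m[:,390:]=0;m[:185]=0;m[265:]=0
n,l,st,ce=cv2.connectedComponentsWithStats(m)
for i in range(1,n):
    if st[i,4]>60: print(ce[i].round(1),st[i],at_z(c,*ce[i],48).round(1),dep(c,*ce[i]).round(1))
print([(np.round(r['centre'],1).tolist(),round(r['conf'],2),dep(c,*r['centre']).round().tolist()) for r in find_in('done_1','top')[:9]])
E
```

```text
time_s: 8.9
eef_pos: [387.1, -107.4, 173.9]
ee_rot: [0.002, 0.707, 0.708, 0.0]
force: [1.3, -1.1, 0.2]
grip_width: 0.634
grip_force: 0.0
time_s: 9.52
eef_pos: [367.7, -154.6, 172.5]
ee_rot: [-0.0, 0.706, 0.708, 0.0]
force: [-0.2, -0.0, 0.3]
grip_width: 0.801
grip_force: 0.0
[347.9 212.5] [339 204  19  19 282] [ 516.9 -100.1   48. ] [ 519.  -101.3   29.1]
[217.  225.8] [207 216  21  21 324] [470.4 267.8  48. ] [470.3 267.6  48.8]
[239.6 228.6] [230 219  20  20 315] [464.  203.9  48. ] [463.9 203.8  48.7]
[361.5 241.2] [352 229  24  33 353] [ 436.8 -139.5   48. ] [ 437.8 -141.5   27. ]
[335.1 239.3] [326 230  19  19 285] [440.2 -65.2  48. ] [441.2 -65.9  28.7]
[289.6 246.7] [283 240  14  14 112] [416.7  61.7  48. ] [416.4  61.3  54.5]
[([216.3, 223.6], 0.65, [477.0, 271.0, 44.0]), ([436.7, 230.0], 0.6, [474.0, -353.0, 41.0]), ([287.9, 229.4], 0.59, [465.0, 68.0, 45.0]), ([241.1, 225.2], 0.52, [474.0, 200.0, 46.0]), ([235.0, 155.4], 0.17, [685.0, 235.0, 1.0])]
```

View pics/t4c.png

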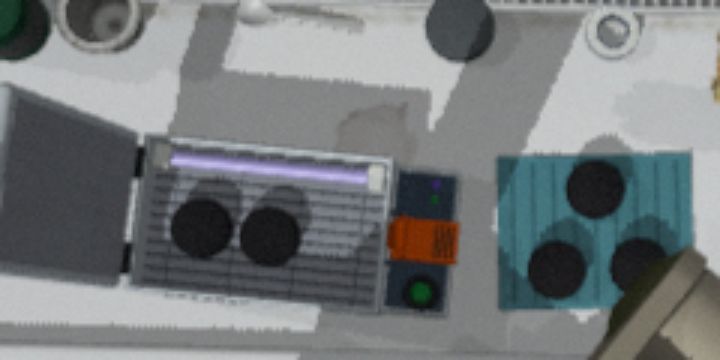

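Lid open. Two sanitised caps are at px (217,226) and (240,229), and three washed caps are still on the mat. I'll take the nearer cap first.

```bash
python3 -m jog '[{"tx":45,"ty":12,"tz":0,"ax":0,"ay":0,"az":0,"jaw":-0.6},{"tx":45,"ty":12,"tz":5,"ax":0,"ay":0,"az":0,"jaw":-0.6},{"tx":45,"ty":12,"tz":5,"ax":0,"ay":0,"az":0,"jaw":-0.6},{"tx":45,"ty":12,"tz":10,"ax":0,"ay":0,"az":0,"jaw":-0.6},{"tx":45,"ty":12,"tz":10,"ax":0,"ay":0,"az":0,"jaw":-0.6}]' 50;python3 -m jog '[{"tx":45,"ty":12,"tz":10,"ax":0,"ay":0,"az":0,"jaw":-0.6},{"tx":45,"ty":12,"tz":10,"ax":0,"ay":0,"az":0,"jaw":-0.6},{"tx":43.6,"ty":12.3,"tz":10,"ax":0,"ay":0,"az":0,"jaw":-0.6},{"tx":0,"ty":0,"tz":0,"ax":0,"ay":0,"az":0,"jaw":-0.6}]'
```

```text
time_s: 10.25
eef_pos: [427.4, 71.6, 142.4]
ee_rot: [0.0, 0.707, 0.708, 0.0]
force: [0.9, -1.2, -0.2]
grip_width: 0.8
grip_force: 0.0
time_s: 10.75
eef_pos: [462.9, 205.7, 111.7]
ee_rot: [-0.0, 0.705, 0.709, -0.0]
force: [0.7, -0.4, 0.1]
grip_width: 0.8
grip_force: 0.0
```

```bash
python3 -m jog '[{"tx":-1.5,"ty":1,"tz":40,"ax":0,"ay":0,"az":0,"jaw":-0.6},{"tx":0,"ty":0,"tz":30,"ax":0,"ay":0,"az":0,"jaw":-0.6},{"tx":0,"ty":0,"tz":10,"ax":0,"ay":0,"az":0,"jaw":-0.6},{"tx":0,"ty":0,"tz":6,"ax":0,"ay":0,"az":0,"jaw":-0.6},{"tx":0,"ty":0,"tz":0,"ax":0,"ay":0,"az":0,"jaw":-0.6}]';python3 -m jog '[{"tx":0,"ty":0,"tz":0,"ax":0,"ay":0,"az":0,"jaw":1},{"tx":0,"ty":0,"tz":0,"ax":0,"ay":0,"az":0,"jaw":1},{"tx":0,"ty":0,"tz":0,"ax":0,"ay":0,"az":0,"jaw":1}]' 50;python3 -m jog '[{"tx":0,"ty":0,"tz":-40,"ax":0,"ay":0,"az":0,"jaw":1},{"tx":0,"ty":0,"tz":-50,"ax":0,"ay":0,"az":0,"jaw":1},{"tx":0,"ty":0,"tz":-20,"ax":0,"ay":0,"az":0,"jaw":1}]'
```

```text
time_s: 11.38
eef_pos: [464.7, 201.8, 27.2]
ee_rot: [0.0, 0.707, 0.707, 0.0]
force: [0.9, 0.9, -0.0]
grip_width: 0.801
grip_force: 0.0
time_s: 11.75
eef_pos: [464.8, 201.9, 28.0]
ee_rot: [0.0, 0.707, 0.708, 0.001]
force: [-3.8, -1.9, 8.7]
grip_width: 0.622
grip_force: 51.4
time_s: 12.12
eef_pos: [465.4, 202.1, 140.0]
ee_rot: [0.002, 0.707, 0.708, 0.002]
force: [-0.2, -0.4, -0.6]
grip_width: 0.623
grip_force: 53.0
```

```bash
python3 -m jog '[{"tx":-30,"ty":0,"tz":-10,"ax":0,"ay":0,"az":0,"jaw":1},{"tx":-48,"ty":0,"tz":0,"ax":0,"ay":0,"az":0,"jaw":1},{"tx":-48,"ty":0,"tz":0,"ax":0,"ay":0,"az":0,"jaw":1},{"tx":-48,"ty":0,"tz":0,"ax":0,"ay":0,"az":0,"jaw":1},{"tx":-48,"ty":0,"tz":0,"ax":0,"ay":0,"az":0,"jaw":1}]';python3 -m jog '[{"tx":-48,"ty":0,"tz":0,"ax":0,"ay":0,"az":0,"jaw":1},{"tx":-48,"ty":0,"tz":0,"ax":0,"ay":0,"az":0,"jaw":1},{"tx":-48,"ty":0,"tz":0,"ax":0,"ay":0,"az":0,"jaw":1},{"tx":-48,"ty":0,"tz":0,"ax":0,"ay":0,"az":0,"jaw":1},{"tx":-48,"ty":0,"tz":0,"ax":0,"ay":0,"az":0,"jaw":1}]';python3 -m jog '[{"tx":-48,"ty":2,"tz":0,"ax":0,"ay":0,"az":0,"jaw":1},{"tx":-48,"ty":3,"tz":0,"ax":0,"ay":0,"az":0,"jaw":1},{"tx":-30,"ty":3,"tz":0,"ax":0,"ay":0,"az":0,"jaw":1},{"tx":0,"ty":0,"tz":0,"ax":0,"ay":0,"az":0,"jaw":1}]'; python3 - <<'E'
from h import *
c=snap('side'); p=w2p(c,sense()['eef_pos'])[0].round().astype(int);print(p)
cv2.imwrite('pics/s5.png',cv2.resize(c['color'][max(0,p[1]-90):p[1]+70,max(0,p[0]-100):p[0]+100,::-1],None,fx=3,fy=3))
E
```

```text
time_s: 12.75
eef_pos: [464.5, -21.7, 147.4]
ee_rot: [0.001, 0.707, 0.708, 0.0]
force: [0.8, 0.3, -0.6]
grip_width: 0.62
grip_force: 53.0
time_s: 13.38
eef_pos: [464.7, -261.9, 147.4]
ee_rot: [0.001, 0.707, 0.707, 0.0]
force: [0.7, 0.2, 0.6]
grip_width: 0.621
grip_force: 53.0
time_s: 13.88
eef_pos: [472.6, -387.8, 146.7]
ee_rot: [0.0, 0.707, 0.707, -0.0]
force: [0.4, 0.3, 0.0]
grip_width: 0.621
grip_force: 53.0
[370 293]
```

View pics/s5.png

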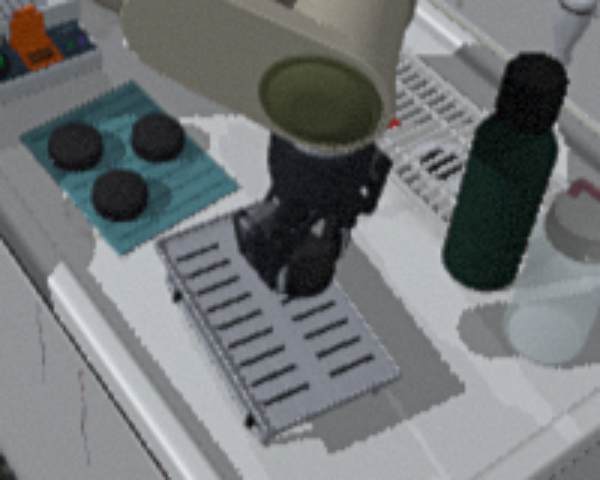

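The cap sits level between the fingers over the shelf, so I'll lower it.

```bash
python3 -m jog '[{"tx":2,"ty":1,"tz":50,"ax":0,"ay":0,"az":0,"jaw":1},{"tx":0,"ty":0,"tz":30,"ax":0,"ay":0,"az":0,"jaw":1},{"tx":0,"ty":0,"tz":12,"ax":0,"ay":0,"az":0,"jaw":1},{"tx":0,"ty":0,"tz":0,"ax":0,"ay":0,"az":0,"jaw":1}]';python3 -m jog '[{"tx":0,"ty":0,"tz":3,"ax":0,"ay":0,"az":0,"jaw":1},{"tx":0,"ty":0,"tz":0,"ax":0,"ay":0,"az":0,"jaw":1}]';python3 -m jog '[{"tx":0,"ty":0,"tz":2,"ax":0,"ay":0,"az":0,"jaw":1},{"tx":0,"ty":0,"tz":0,"ax":0,"ay":0,"az":0,"jaw":1}]'
```

```text
time_s: 14.42
eef_pos: [474.1, -383.7, 55.0]
ee_rot: [-0.0, 0.707, 0.708, 0.0]
force: [0.0, -0.2, 0.1]
grip_width: 0.624
grip_force: 53.0
time_s: 14.68
eef_pos: [474.2, -384.4, 52.4]
ee_rot: [0.001, 0.707, 0.707, -0.0]
force: [0.4, -0.1, -0.1]
grip_width: 0.619
grip_force: 53.0
time_s: 14.92
eef_pos: [473.9, -384.2, 49.6]
ee_rot: [-0.0, 0.707, 0.707, 0.0]
force: [-0.8, -0.5, -0.9]
grip_width: 0.619
grip_force: 53.0
```

```bash
python3 -m jog '[{"tx":0,"ty":0,"tz":1,"ax":0,"ay":0,"az":0,"jaw":1},{"tx":0,"ty":0,"tz":0,"ax":0,"ay":0,"az":0,"jaw":1}]';python3 -m jog '[{"tx":0,"ty":0,"tz":0,"ax":0,"ay":0,"az":0,"jaw":-0.6},{"tx":0,"ty":0,"tz":0,"ax":0,"ay":0,"az":0,"jaw":-0.6},{"tx":0,"ty":0,"tz":-45,"ax":0,"ay":0,"az":0,"jaw":-0.6},{"tx":0,"ty":0,"tz":-45,"ax":0,"ay":0,"az":0,"jaw":-0.6},{"tx":44,"ty":0,"tz":0,"ax":0,"ay":0,"az":0,"jaw":-0.6}]';python3 -m jog '[{"tx":48,"ty":0,"tz":0,"ax":0,"ay":0,"az":0,"jaw":-0.6},{"tx":48,"ty":0,"tz":0,"ax":0,"ay":0,"az":0,"jaw":-0.6},{"tx":48,"ty":0,"tz":0,"ax":0,"ay":0,"az":0,"jaw":-0.6},{"tx":48,"ty":0,"tz":0,"ax":0,"ay":0,"az":0,"jaw":-0.6},{"tx":48,"ty":0,"tz":0,"ax":0,"ay":0,"az":0,"jaw":-0.6}]';python3 -m jog '[{"tx":48,"ty":0,"tz":0,"ax":0,"ay":0,"az":0,"jaw":-0.6},{"tx":48,"ty":0,"tz":0,"ax":0,"ay":0,"az":0,"jaw":-0.6},{"tx":48,"ty":0,"tz":0,"ax":0,"ay":0,"az":0,"jaw":-0.6},{"tx":48,"ty":-1,"tz":0,"ax":0,"ay":0,"az":0,"jaw":-0.6},{"tx":48,"ty":-1,"tz":0,"ax":0,"ay":0,"az":0,"jaw":-0.6}]'; python3 -m jog '[{"tx":48,"ty":-1,"tz":0,"ax":0,"ay":0,"az":0,"jaw":-0.6},{"tx":48,"ty":-1,"tz":0,"ax":0,"ay":0,"az":0,"jaw":-0.6},{"tx":32,"ty":0,"tz":0,"ax":0,"ay":0,"az":0,"jaw":-0.6},{"tx":0,"ty":0,"tz":0,"ax":0,"ay":0,"az":0,"jaw":-0.6}]'
python3 - <<'E'
from h import *
c=snap('side','s6'); W=cloud(c); hsv=cv2.cvtColor(c['color'],cv2.COLOR_RGB2HSV)
for nm,P,R in (('shelf',(474,-384,69),75),):
    m=(hsv[...,2]<60)&(np.linalg.norm(W[...,:2]-np.array(P[:2]),axis=-1)<R)&(W[...,2]>57)&(W[...,2]<85)
    Q=W[m]; print(nm,len(Q),Q.min(0),Q.max(0),cv2.minEnclosingCircle(Q[:,:2].astype(np.float32)))
E
```

```text
time_s: 15.18
eef_pos: [474.0, -384.3, 49.1]
ee_rot: [0.0, 0.707, 0.707, -0.0]
force: [-1.3, 1.0, 5.0]
grip_width: 0.617
grip_force: 53.5
time_s: 15.8
eef_pos: [474.7, -342.5, 141.8]
ee_rot: [0.004, 0.708, 0.707, -0.0]
force: [0.8, 0.7, -0.3]
grip_width: 0.799
grip_force: 0.0
time_s: 16.42
eef_pos: [473.4, -98.7, 138.6]
ee_rot: [0.0, 0.707, 0.707, 0.0]
force: [1.3, -0.9, -0.5]
grip_width: 0.801
grip_force: 0.0
time_s: 17.05
eef_pos: [471.2, 141.4, 138.7]
ee_rot: [0.0, 0.707, 0.707, 0.0]
force: [0.6, -0.6, -0.1]
grip_width: 0.801
grip_force: 0.0
time_s: 17.55
eef_pos: [468.8, 269.4, 138.3]
ee_rot: [-0.0, 0.706, 0.708, -0.0]
force: [-0.5, -1.6, -1.4]
grip_width: 0.798
grip_force: 0.0
shelf 329 [ 445.84343372 -408.77940664   57.16537136] [ 502.69930472 -354.97305847   72.12379281] ((474.2713623046875, -380.83587646484375), 28.44879722595215)
```

```bash
python3 -m jog '[{"tx":-1.5,"ty":1.5,"tz":50,"ax":0,"ay":0,"az":0,"jaw":-0.6},{"tx":0,"ty":0,"tz":40,"ax":0,"ay":0,"az":0,"jaw":-0.6},{"tx":0,"ty":0,"tz":14,"ax":0,"ay":0,"az":0,"jaw":-0.6},{"tx":0,"ty":0,"tz":5,"ax":0,"ay":0,"az":0,"jaw":-0.6},{"tx":0,"ty":0,"tz":0,"ax":0,"ay":0,"az":0,"jaw":-0.6}]';python3 -m jog '[{"tx":0,"ty":0,"tz":0,"ax":0,"ay":0,"az":0,"jaw":1},{"tx":0,"ty":0,"tz":0,"ax":0,"ay":0,"az":0,"jaw":1},{"tx":0,"ty":0,"tz":0,"ax":0,"ay":0,"az":0,"jaw":1}]' 50;python3 -m jog '[{"tx":0,"ty":0,"tz":-40,"ax":0,"ay":0,"az":0,"jaw":1},{"tx":0,"ty":0,"tz":-50,"ax":0,"ay":0,"az":0,"jaw":1},{"tx":-20,"ty":0,"tz":-30,"ax":0,"ay":0,"az":0,"jaw":1},{"tx":-48,"ty":0,"tz":0,"ax":0,"ay":0,"az":0,"jaw":1},{"tx":-48,"ty":0,"tz":0,"ax":0,"ay":0,"az":0,"jaw":1}]';python3 -m jog '[{"tx":-48,"ty":0,"tz":0,"ax":0,"ay":0,"az":0,"jaw":1},{"tx":-48,"ty":0,"tz":0,"ax":0,"ay":0,"az":0,"jaw":1},{"tx":-48,"ty":0,"tz":0,"ax":0,"ay":0,"az":0,"jaw":1},{"tx":-48,"ty":0,"tz":0,"ax":0,"ay":0,"az":0,"jaw":1},{"tx":-48,"ty":0,"tz":0,"ax":0,"ay":0,"az":0,"jaw":1}]'
```

```text
time_s: 18.23
eef_pos: [471.5, 266.3, 30.7]
ee_rot: [0.0, 0.707, 0.707, 0.001]
force: [-0.1, 1.0, 0.6]
grip_width: 0.804
grip_force: 0.0
time_s: 18.6
eef_pos: [471.7, 266.5, 31.4]
ee_rot: [0.001, 0.707, 0.708, 0.001]
force: [-1.8, -1.4, 7.6]
grip_width: 0.603
grip_force: 51.5
time_s: 19.23
eef_pos: [471.0, 149.3, 150.8]
ee_rot: [0.001, 0.706, 0.708, 0.001]
force: [0.7, -0.4, -1.1]
grip_width: 0.608
grip_force: 52.7
time_s: 19.85
eef_pos: [471.1, -91.3, 150.6]
ee_rot: [0.001, 0.707, 0.707, 0.0]
force: [0.7, 0.7, -1.4]
grip_width: 0.604
grip_force: 53.6
```

```bash
python3 -m jog '[{"tx":-48,"ty":2,"tz":0,"ax":0,"ay":0,"az":0,"jaw":1},{"tx":-48,"ty":2,"tz":0,"ax":0,"ay":0,"az":0,"jaw":1},{"tx":-48,"ty":3,"tz":0,"ax":0,"ay":0,"az":0,"jaw":1},{"tx":-48,"ty":3,"tz":0,"ax":0,"ay":0,"az":0,"jaw":1},{"tx":-30,"ty":2,"tz":20,"ax":0,"ay":0,"az":0,"jaw":1}]';python3 -m jog '[{"tx":0,"ty":0,"tz":0,"ax":0,"ay":0,"az":0,"jaw":1},{"tx":0,"ty":0,"tz":40,"ax":0,"ay":0,"az":0,"jaw":1},{"tx":0,"ty":0,"tz":25,"ax":0,"ay":0,"az":0,"jaw":1},{"tx":0,"ty":0,"tz":10,"ax":0,"ay":0,"az":0,"jaw":1},{"tx":0,"ty":0,"tz":0,"ax":0,"ay":0,"az":0,"jaw":1}]'
```

```text
time_s: 20.48
eef_pos: [483.8, -314.4, 131.4]
ee_rot: [0.002, 0.707, 0.707, -0.0]
force: [-0.2, 0.7, -0.8]
grip_width: 0.606
grip_force: 53.6
time_s: 21.1
eef_pos: [483.6, -311.3, 55.3]
ee_rot: [0.0, 0.707, 0.708, 0.0]
force: [0.2, -0.2, 0.9]
grip_width: 0.603
grip_force: 53.6
```

```bash
python3 -m jog '[{"tx":-2,"ty":0,"tz":2,"ax":0,"ay":0,"az":0,"jaw":1},{"tx":0,"ty":0,"tz":0,"ax":0,"ay":0,"az":0,"jaw":1}]';python3 -m jog '[{"tx":0,"ty":0,"tz":1,"ax":0,"ay":0,"az":0,"jaw":1},{"tx":0,"ty":0,"tz":0,"ax":0,"ay":0,"az":0,"jaw":1}]'
```

```text
time_s: 21.35
eef_pos: [483.6, -314.0, 53.4]
ee_rot: [0.001, 0.707, 0.707, 0.0]
force: [0.5, -0.4, -0.6]
grip_width: 0.611
grip_force: 53.6
time_s: 21.6
eef_pos: [483.6, -314.0, 52.5]
ee_rot: [0.001, 0.707, 0.707, -0.0]
force: [-2.1, 1.1, 6.4]
grip_width: 0.602
grip_force: 54.2
```

```bash
python3 -m jog '[{"tx":0,"ty":0,"tz":0,"ax":0,"ay":0,"az":0,"jaw":-0.6},{"tx":0,"ty":0,"tz":0,"ax":0,"ay":0,"az":0,"jaw":-0.6},{"tx":0,"ty":0,"tz":-45,"ax":0,"ay":0,"az":0,"jaw":-0.6},{"tx":0,"ty":0,"tz":-45,"ax":0,"ay":0,"az":0,"jaw":-0.6},{"tx":0,"ty":0,"tz":0,"ax":0,"ay":0,"az":0,"jaw":-0.6}]'
cat >> h.py <<'E'
def blacks(c,u0,u1,v0,v1,z):
    hsv=cv2.cvtColor(c['color'],cv2.COLOR_RGB2HSV); m=(hsv[...,2]<45).astype(np.uint8)
    m[:,:u0]=0;m[:,u1:]=0;m[:v0]=0;m[v1:]=0
    n,l,st,ce=cv2.connectedComponentsWithStats(m)
    for i in range(1,n):
        if st[i,4]>60: print(ce[i].round(1),st[i].tolist(),at_z(c,*ce[i],z).round(1),dep(c,*ce[i]).round(1))
E
python3 - <<'E'
from h import *
c=snap('top','t7'); blacks(c,305,400,185,265,28)
E
```

```text
time_s: 22.22
eef_pos: [484.5, -314.7, 144.9]
ee_rot: [0.003, 0.707, 0.708, 0.0]
force: [-0.4, 0.5, 0.1]
grip_width: 0.801
grip_force: 0.0
[348.  212.5] [339, 204, 19, 19, 286] [ 519.  -101.7   28. ] [ 519.2 -101.8   26. ]
[335.  239.5] [326, 230, 19, 20, 291] [440.8 -65.8  28. ] [440.8 -65.8  29.5]
[362.9 238.4] [354, 230, 19, 19, 288] [ 445.7 -145.1   28. ] [ 445.8 -145.2   26.9]
```

```bash
python3 -m jog '[{"tx":43,"ty":7,"tz":0,"ax":0,"ay":0,"az":0,"jaw":-0.6},{"tx":43,"ty":7,"tz":0,"ax":0,"ay":0,"az":0,"jaw":-0.6},{"tx":43,"ty":7,"tz":10,"ax":0,"ay":0,"az":0,"jaw":-0.6},{"tx":43,"ty":7,"tz":20,"ax":0,"ay":0,"az":0,"jaw":-0.6},{"tx":41,"ty":6.5,"tz":30,"ax":0,"ay":0,"az":0,"jaw":-0.6}]';python3 -m jog '[{"tx":0,"ty":0,"tz":0,"ax":0,"ay":0,"az":0,"jaw":-0.6},{"tx":0,"ty":0,"tz":40,"ax":0,"ay":0,"az":0,"jaw":-0.6},{"tx":0,"ty":0,"tz":0,"ax":0,"ay":0,"az":0,"jaw":-0.6}]'
```

```text
time_s: 22.9
eef_pos: [517.4, -99.0, 80.1]
ee_rot: [-0.0, 0.707, 0.707, -0.0]
force: [0.4, -0.4, 0.3]
grip_width: 0.801
grip_force: 0.0
time_s: 23.28
eef_pos: [516.0, -100.6, 39.5]
ee_rot: [-0.003, 0.707, 0.707, -0.001]
force: [-0.7, 1.0, 0.7]
grip_width: 0.802
grip_force: 0.0
```

```bash
python3 -m jog '[{"tx":-0.5,"ty":2,"tz":20,"ax":0,"ay":0,"az":0,"jaw":-0.6},{"tx":0,"ty":0,"tz":8.5,"ax":0,"ay":0,"az":0,"jaw":-0.6},{"tx":0,"ty":0,"tz":0,"ax":0,"ay":0,"az":0,"jaw":-0.6},{"tx":0,"ty":0,"tz":0,"ax":0,"ay":0,"az":0,"jaw":1},{"tx":0,"ty":0,"tz":0,"ax":0,"ay":0,"az":0,"jaw":1}]';python3 -m jog '[{"tx":0,"ty":0,"tz":0,"ax":0,"ay":0,"az":0,"jaw":1}]';python3 -m jog '[{"tx":0,"ty":0,"tz":-40,"ax":0,"ay":0,"az":0,"jaw":1},{"tx":0,"ty":0,"tz":-50,"ax":0,"ay":0,"az":0,"jaw":1},{"tx":20,"ty":-3,"tz":-50,"ax":0,"ay":0,"az":0,"jaw":1},{"tx":45,"ty":-6,"tz":0,"ax":0,"ay":0,"az":0,"jaw":1},{"tx":45,"ty":-6,"tz":0,"ax":0,"ay":0,"az":0,"jaw":1}]';python3 -m jog '[{"tx":45,"ty":-6,"tz":0,"ax":0,"ay":0,"az":0,"jaw":1},{"tx":45,"ty":-6,"tz":0,"ax":0,"ay":0,"az":0,"jaw":1},{"tx":45,"ty":-6,"tz":0,"ax":0,"ay":0,"az":0,"jaw":1},{"tx":45,"ty":-6,"tz":0,"ax":0,"ay":0,"az":0,"jaw":1},{"tx":45,"ty":-6,"tz":0,"ax":0,"ay":0,"az":0,"jaw":1}]'
```

```text
time_s: 23.9
eef_pos: [519.9, -101.5, 14.7]
ee_rot: [0.001, 0.707, 0.707, 0.0]
force: [-4.1, -0.7, 9.8]
grip_width: 0.608
grip_force: 50.3
time_s: 24.02
eef_pos: [519.9, -101.5, 14.7]
ee_rot: [0.001, 0.707, 0.708, 0.0]
force: [-3.4, -0.4, 9.3]
grip_width: 0.603
grip_force: 50.3
time_s: 24.65
eef_pos: [504.4, 9.8, 154.5]
ee_rot: [0.001, 0.707, 0.707, 0.001]
force: [0.8, -0.0, -0.5]
grip_width: 0.607
grip_force: 52.2
time_s: 25.28
eef_pos: [474.0, 235.3, 154.0]
ee_rot: [0.0, 0.707, 0.707, 0.001]
force: [0.3, -0.1, -0.2]
grip_width: 0.603
grip_force: 52.2
```

```bash
python3 -m jog '[{"tx":35,"ty":-4,"tz":0,"ax":0,"ay":0,"az":0,"jaw":1},{"tx":0,"ty":0,"tz":50,"ax":0,"ay":0,"az":0,"jaw":1},{"tx":0,"ty":0,"tz":40,"ax":0,"ay":0,"az":0,"jaw":1},{"tx":0,"ty":0,"tz":20,"ax":0,"ay":0,"az":0,"jaw":1},{"tx":0,"ty":0,"tz":5,"ax":0,"ay":0,"az":0,"jaw":1}]';python3 -m jog '[{"tx":0,"ty":0,"tz":2,"ax":0,"ay":0,"az":0,"jaw":1},{"tx":0,"ty":0,"tz":0,"ax":0,"ay":0,"az":0,"jaw":1}]';python3 -m jog '[{"tx":0,"ty":0,"tz":1.5,"ax":0,"ay":0,"az":0,"jaw":1},{"tx":0,"ty":0,"tz":0,"ax":0,"ay":0,"az":0,"jaw":1}]'
```

```text
time_s: 25.9
eef_pos: [469.9, 268.7, 37.7]
ee_rot: [-0.0, 0.707, 0.707, -0.001]
force: [0.3, 0.1, 0.3]
grip_width: 0.606
grip_force: 52.2
time_s: 26.15
eef_pos: [470.7, 269.0, 37.1]
ee_rot: [0.0, 0.707, 0.707, 0.001]
force: [-0.8, -0.3, -0.3]
grip_width: 0.608
grip_force: 52.2
time_s: 26.4
eef_pos: [470.4, 268.9, 34.9]
ee_rot: [0.0, 0.707, 0.707, 0.0]
force: [0.4, -0.2, -0.7]
grip_width: 0.607
grip_force: 52.3
```

```bash
python3 -m jog '[{"tx":0,"ty":0,"tz":1,"ax":0,"ay":0,"az":0,"jaw":1},{"tx":0,"ty":0,"tz":0,"ax":0,"ay":0,"az":0,"jaw":-0.6},{"tx":0,"ty":0,"tz":0,"ax":0,"ay":0,"az":0,"jaw":-0.6},{"tx":0,"ty":0,"tz":-50,"ax":0,"ay":0,"az":0,"jaw":-0.6},{"tx":0,"ty":0,"tz":-50,"ax":0,"ay":0,"az":0,"jaw":-0.6}]';python3 -m jog '[{"tx":-42,"ty":-3,"tz":-10,"ax":0,"ay":0,"az":0,"jaw":-0.6},{"tx":-48,"ty":-4,"tz":0,"ax":0,"ay":0,"az":0,"jaw":-0.6},{"tx":-48,"ty":-4,"tz":0,"ax":0,"ay":0,"az":0,"jaw":-0.6},{"tx":-48,"ty":-4,"tz":0,"ax":0,"ay":0,"az":0,"jaw":-0.6},{"tx":-48,"ty":-4,"tz":0,"ax":0,"ay":0,"az":0,"jaw":-0.6}]';python3 - <<'E'
from h import *
c=snap('top','t8'); blacks(c,190,400,185,265,48)
E
python3 -m jog '[{"tx":-48,"ty":-4,"tz":0,"ax":0,"ay":0,"az":0,"jaw":-0.6},{"tx":-50,"ty":-6,"tz":20,"ax":0,"ay":0,"az":0,"jaw":-0.6},{"tx":0,"ty":0,"tz":40,"ax":0,"ay":0,"az":0,"jaw":-0.6},{"tx":0,"ty":0,"tz":0,"ax":0,"ay":0,"az":0,"jaw":-0.6}]'
```

```text
time_s: 27.02
eef_pos: [470.0, 268.7, 134.6]
ee_rot: [-0.0, 0.707, 0.707, -0.001]
force: [-0.3, 0.5, 0.8]
grip_width: 0.799
grip_force: 0.0
time_s: 27.65
eef_pos: [451.2, 33.3, 143.7]
ee_rot: [0.0, 0.707, 0.708, 0.0]
force: [1.4, -0.0, 0.3]
grip_width: 0.798
grip_force: 0.0
[218.1 226.8] [208, 217, 21, 20, 317] [467.6 264.5  48. ] [467.6 264.3  49. ]
[332.2 237.6] [319, 217, 26, 32, 384] [444.8 -57.1  48. ] [446.1 -57.9  23.7]
[362.9 238.4] [354, 229, 19, 20, 289] [ 444.7 -143.2   48. ] [ 445.9 -145.2   27.1]
time_s: 28.2
eef_pos: [440.2, -62.9, 82.0]
ee_rot: [-0.002, 0.707, 0.707, -0.001]
force: [0.1, 0.0, 1.3]
grip_width: 0.798
grip_force: 0.0
```

```bash
python3 -m jog '[{"tx":-3,"ty":0.8,"tz":50,"ax":0,"ay":0,"az":0,"jaw":-0.6},{"tx":0,"ty":0,"tz":17,"ax":0,"ay":0,"az":0,"jaw":-0.6},{"tx":0,"ty":0,"tz":3,"ax":0,"ay":0,"az":0,"jaw":-0.6},{"tx":0,"ty":0,"tz":0,"ax":0,"ay":0,"az":0,"jaw":1},{"tx":0,"ty":0,"tz":0,"ax":0,"ay":0,"az":0,"jaw":1}]';python3 -m jog '[{"tx":0,"ty":0,"tz":0,"ax":0,"ay":0,"az":0,"jaw":1}]';python3 -m jog '[{"tx":0,"ty":0,"tz":-40,"ax":0,"ay":0,"az":0,"jaw":1},{"tx":0,"ty":0,"tz":-50,"ax":0,"ay":0,"az":0,"jaw":1},{"tx":20,"ty":4,"tz":-50,"ax":0,"ay":0,"az":0,"jaw":1},{"tx":45,"ty":4,"tz":0,"ax":0,"ay":0,"az":0,"jaw":1},{"tx":45,"ty":4,"tz":0,"ax":0,"ay":0,"az":0,"jaw":1}]';python3 -m jog '[{"tx":45,"ty":4,"tz":0,"ax":0,"ay":0,"az":0,"jaw":1},{"tx":45,"ty":4,"tz":0,"ax":0,"ay":0,"az":0,"jaw":1},{"tx":45,"ty":4,"tz":0,"ax":0,"ay":0,"az":0,"jaw":1},{"tx":21,"ty":0,"tz":0,"ax":0,"ay":0,"az":0,"jaw":1},{"tx":0,"ty":0,"tz":0,"ax":0,"ay":0,"az":0,"jaw":1}]'
```

```text
time_s: 28.82
eef_pos: [443.1, -66.1, 15.5]
ee_rot: [0.001, 0.706, 0.708, 0.0]
force: [-3.3, 1.4, 9.2]
grip_width: 0.602
grip_force: 50.2
time_s: 28.95
eef_pos: [443.1, -66.1, 15.5]
ee_rot: [0.001, 0.706, 0.708, 0.0]
force: [-2.7, 1.9, 9.4]
grip_width: 0.603
grip_force: 50.3
time_s: 29.58
eef_pos: [454.8, 45.1, 155.8]
ee_rot: [0.002, 0.707, 0.707, 0.001]
force: [0.9, -0.1, -0.4]
grip_width: 0.598
grip_force: 52.1
time_s: 30.2
eef_pos: [466.0, 201.0, 154.9]
ee_rot: [0.001, 0.706, 0.708, 0.001]
force: [0.0, -1.7, 0.3]
grip_width: 0.595
grip_force: 52.1
```

Contact is expected at TCP z ≈ 35.5.

```bash
python3 -m jog '[{"tx":0,"ty":0,"tz":50,"ax":0,"ay":0,"az":0,"jaw":1},{"tx":0,"ty":0,"tz":40,"ax":0,"ay":0,"az":0,"jaw":1},{"tx":0,"ty":0,"tz":20,"ax":0,"ay":0,"az":0,"jaw":1},{"tx":0,"ty":0,"tz":6,"ax":0,"ay":0,"az":0,"jaw":1},{"tx":0,"ty":0,"tz":0,"ax":0,"ay":0,"az":0,"jaw":1}]';python3 -m jog '[{"tx":0,"ty":0,"tz":2,"ax":0,"ay":0,"az":0,"jaw":1},{"tx":0,"ty":0,"tz":0,"ax":0,"ay":0,"az":0,"jaw":1}]';python3 -m jog '[{"tx":0,"ty":0,"tz":1.5,"ax":0,"ay":0,"az":0,"jaw":1},{"tx":0,"ty":0,"tz":0,"ax":0,"ay":0,"az":0,"jaw":1}]'
```

```text
time_s: 30.82
eef_pos: [466.6, 199.5, 38.5]
ee_rot: [0.0, 0.707, 0.707, 0.0]
force: [-0.0, 0.2, -1.2]
grip_width: 0.603
grip_force: 52.2
time_s: 31.08
eef_pos: [466.4, 199.8, 36.2]
ee_rot: [0.0, 0.707, 0.707, 0.0]
force: [-0.9, -0.8, 0.0]
grip_width: 0.595
grip_force: 52.2
time_s: 31.32
eef_pos: [466.5, 199.9, 35.6]
ee_rot: [0.0, 0.707, 0.708, 0.0]
force: [-4.6, -2.6, 14.5]
grip_width: 0.596
grip_force: 54.1
```

Touching; release and go to the third washed cap.

```bash
python3 -m jog '[{"tx":0,"ty":0,"tz":0,"ax":0,"ay":0,"az":0,"jaw":-0.6},{"tx":0,"ty":0,"tz":0,"ax":0,"ay":0,"az":0,"jaw":-0.6},{"tx":0,"ty":0,"tz":-50,"ax":0,"ay":0,"az":0,"jaw":-0.6},{"tx":0,"ty":0,"tz":-50,"ax":0,"ay":0,"az":0,"jaw":-0.6},{"tx":-48,"ty":-3,"tz":-10,"ax":0,"ay":0,"az":0,"jaw":-0.6}]';python3 -m jog '[{"tx":-48,"ty":-3,"tz":0,"ax":0,"ay":0,"az":0,"jaw":-0.6},{"tx":-48,"ty":-3,"tz":0,"ax":0,"ay":0,"az":0,"jaw":-0.6},{"tx":-48,"ty":-3,"tz":0,"ax":0,"ay":0,"az":0,"jaw":-0.6},{"tx":-20,"ty":-3,"tz":0,"ax":0,"ay":0,"az":0,"jaw":-0.6},{"tx":0,"ty":0,"tz":0,"ax":0,"ay":0,"az":0,"jaw":-0.6}]';python3 - <<'E'
from h import *
c=snap('top','t9'); blacks(c,190,400,185,265,48); blacks(c,320,400,185,265,28)
E
```

```text
time_s: 31.95
eef_pos: [464.5, 152.8, 147.1]
ee_rot: [0.002, 0.705, 0.709, 0.002]
force: [1.1, -1.0, -0.9]
grip_width: 0.802
grip_force: 0.0
time_s: 32.58
eef_pos: [451.2, -13.1, 144.0]
ee_rot: [-0.0, 0.708, 0.707, -0.0]
force: [1.0, 0.2, -0.4]
grip_width: 0.798
grip_force: 0.0
[218.1 226.7] [208, 217, 21, 20, 318] [467.7 264.6  48. ] [468.  265.3  44.5]
[242.2 228.8] [233, 219, 20, 20, 312] [463.5 196.5  48. ] [463.7 197.   44.9]
[346.3 235.7] [342, 222, 9, 26, 63] [451.2 -96.6  48. ] [428.3 -73.3 430.3]
[362.9 238.4] [354, 229, 19, 20, 288] [ 444.6 -143.3   48. ] [ 445.7 -145.2   28.4]
[346.3 235.7] [342, 222, 9, 26, 63] [452.4 -97.8  28. ] [428.3 -73.3 430.3]
[362.9 238.4] [354, 229, 19, 20, 288] [ 445.7 -145.2   28. ] [ 445.7 -145.2   28.4]
```

```bash
python3 -m jog '[{"tx":-44,"ty":-2,"tz":0,"ax":0,"ay":0,"az":0,"jaw":-0.6},{"tx":-44,"ty":-2,"tz":0,"ax":0,"ay":0,"az":0,"jaw":-0.6},{"tx":-44,"ty":-1.5,"tz":20,"ax":0,"ay":0,"az":0,"jaw":-0.6},{"tx":0,"ty":0,"tz":40,"ax":0,"ay":0,"az":0,"jaw":-0.6},{"tx":0,"ty":0,"tz":0,"ax":0,"ay":0,"az":0,"jaw":-0.6}]'
```

```text
time_s: 33.25
eef_pos: [444.9, -142.7, 82.3]
ee_rot: [-0.003, 0.707, 0.708, -0.001]
force: [-0.1, -0.3, -0.1]
grip_width: 0.804
grip_force: 0.0
```

```bash
python3 -m jog '[{"tx":-2.5,"ty":0.8,"tz":50,"ax":0,"ay":0,"az":0,"jaw":-0.6},{"tx":0,"ty":0,"tz":17,"ax":0,"ay":0,"az":0,"jaw":-0.6},{"tx":0,"ty":0,"tz":3,"ax":0,"ay":0,"az":0,"jaw":-0.6},{"tx":0,"ty":0,"tz":0,"ax":0,"ay":0,"az":0,"jaw":1},{"tx":0,"ty":0,"tz":0,"ax":0,"ay":0,"az":0,"jaw":1}]';python3 -m jog '[{"tx":0,"ty":0,"tz":0,"ax":0,"ay":0,"az":0,"jaw":1}]';python3 -m jog '[{"tx":0,"ty":0,"tz":-40,"ax":0,"ay":0,"az":0,"jaw":1},{"tx":0,"ty":0,"tz":-50,"ax":0,"ay":0,"az":0,"jaw":1},{"tx":20,"ty":2,"tz":-50,"ax":0,"ay":0,"az":0,"jaw":1},{"tx":45,"ty":2,"tz":0,"ax":0,"ay":0,"az":0,"jaw":1},{"tx":45,"ty":2,"tz":0,"ax":0,"ay":0,"az":0,"jaw":1}]';python3 -m jog '[{"tx":45,"ty":3,"tz":0,"ax":0,"ay":0,"az":0,"jaw":1},{"tx":45,"ty":3,"tz":0,"ax":0,"ay":0,"az":0,"jaw":1},{"tx":45,"ty":3,"tz":0,"ax":0,"ay":0,"az":0,"jaw":1},{"tx":37,"ty":1,"tz":0,"ax":0,"ay":0,"az":0,"jaw":1},{"tx":0,"ty":0,"tz":0,"ax":0,"ay":0,"az":0,"jaw":1}]'
```

```text
time_s: 33.88
eef_pos: [447.7, -146.5, 16.1]
ee_rot: [0.001, 0.707, 0.708, 0.0]
force: [-1.2, 2.8, 7.7]
grip_width: 0.596
grip_force: 50.5
time_s: 34.0
eef_pos: [447.7, -146.5, 16.1]
ee_rot: [0.001, 0.707, 0.708, 0.0]
force: [-0.9, 4.0, 7.4]
grip_width: 0.597
grip_force: 50.6
time_s: 34.62
eef_pos: [453.0, -35.4, 156.2]
ee_rot: [0.002, 0.707, 0.707, 0.001]
force: [-0.2, 0.2, -0.7]
grip_width: 0.597
grip_force: 52.4
time_s: 35.25
eef_pos: [462.4, 137.4, 155.5]
ee_rot: [0.001, 0.705, 0.709, 0.001]
force: [0.6, -0.4, 0.1]
grip_width: 0.595
grip_force: 52.4
```

```bash
python3 -m jog '[{"tx":1,"ty":0,"tz":50,"ax":0,"ay":0,"az":0,"jaw":1},{"tx":0,"ty":0,"tz":40,"ax":0,"ay":0,"az":0,"jaw":1},{"tx":0,"ty":0,"tz":20,"ax":0,"ay":0,"az":0,"jaw":1},{"tx":0,"ty":0,"tz":6,"ax":0,"ay":0,"az":0,"jaw":1},{"tx":0,"ty":0,"tz":0,"ax":0,"ay":0,"az":0,"jaw":1}]';python3 -m jog '[{"tx":0,"ty":0,"tz":2,"ax":0,"ay":0,"az":0,"jaw":1},{"tx":0,"ty":0,"tz":0,"ax":0,"ay":0,"az":0,"jaw":1}]';python3 -m jog '[{"tx":0,"ty":0,"tz":1.2,"ax":0,"ay":0,"az":0,"jaw":1},{"tx":0,"ty":0,"tz":0,"ax":0,"ay":0,"az":0,"jaw":1}]'
```

```text
time_s: 35.88
eef_pos: [463.0, 136.0, 39.0]
ee_rot: [0.0, 0.707, 0.707, 0.0]
force: [-0.5, 0.5, -0.3]
grip_width: 0.595
grip_force: 52.4
time_s: 36.12
eef_pos: [462.7, 136.3, 36.6]
ee_rot: [0.0, 0.707, 0.707, 0.0]
force: [0.1, -0.0, -1.3]
grip_width: 0.594
grip_force: 52.4
time_s: 36.38
eef_pos: [462.8, 136.4, 36.0]
ee_rot: [0.0, 0.707, 0.708, 0.0]
force: [-3.4, -0.8, 11.9]
grip_width: 0.598
grip_force: 54.0
```

Release, raise and back off to inspect everything.

```bash
python3 -m jog '[{"tx":0,"ty":0,"tz":0,"ax":0,"ay":0,"az":0,"jaw":-0.6},{"tx":0,"ty":0,"tz":0,"ax":0,"ay":0,"az":0,"jaw":-0.6},{"tx":0,"ty":0,"tz":-50,"ax":0,"ay":0,"az":0,"jaw":-0.6},{"tx":0,"ty":0,"tz":-50,"ax":0,"ay":0,"az":0,"jaw":-0.6},{"tx":-48,"ty":-20,"tz":-40,"ax":0,"ay":0,"az":0,"jaw":1}]';python3 -m jog '[{"tx":-48,"ty":-20,"tz":-20,"ax":0,"ay":0,"az":0,"jaw":1},{"tx":-48,"ty":-20,"tz":-20,"ax":0,"ay":0,"az":0,"jaw":1},{"tx":0,"ty":0,"tz":0,"ax":0,"ay":0,"az":0,"jaw":1}]';python3 - <<'E'
from h import *
c=snap('top','t10'); blacks(c,190,280,185,265,48); blacks(c,385,490,190,265,69)
cv2.imwrite('pics/t10c.png',cv2.resize(c['color'][140:280,120:500,::-1],None,fx=2,fy=2))
W=cloud(c); m=np.zeros((400,640),bool); m[150:270,60:200]=1; m&=W[...,2]>95
P=W[m]; print(len(P),P.min(0),P.max(0))
for lo in range(100,320,40):
    q=P[(P[:,2]>lo)&(P[:,2]<lo+40)]
    if len(q): print(lo,len(q),q.min(0).round(),q.max(0).round())
E
```

```text
time_s: 37.0
eef_pos: [444.0, 91.2, 175.0]
ee_rot: [0.001, 0.706, 0.709, 0.001]
force: [0.5, -1.8, -0.2]
grip_width: 0.607
grip_force: 0.0
time_s: 37.38
eef_pos: [403.4, -7.7, 214.3]
ee_rot: [0.001, 0.708, 0.706, 0.001]
force: [0.4, 0.0, -0.2]
grip_width: -0.001
grip_force: 0.0
[218.1 226.7] [208, 217, 21, 20, 320] [467.8 264.6  48. ] [467.4 263.4  53.6]
[242.2 228.8] [232, 219, 21, 20, 316] [463.6 196.5  48. ] [463.5 196.5  48.4]
[264.1 230.8] [255, 221, 20, 20, 316] [459.5 134.8  48. ] [459.7 135.1  45.7]
[422.6 225.5] [413, 209, 20, 29, 349] [ 483.3 -306.4   69. ] [ 483.4 -306.6   68.4]
[448.1 229.5] [438, 212, 21, 31, 363] [ 473.8 -377.1   69. ] [ 473.7 -376.6   70.8]
2820 [373.00525707 -17.23899302  95.00440298] [ 672.38895094  497.84287287 1351.05859383]
100 387 [413. 331. 100.] [560. 356. 140.]
140 427 [414. 338. 140.] [561. 363. 180.]
180 474 [414. 343. 180.] [562. 369. 220.]
220 545 [415. 351. 220.] [562. 375. 260.]
260 813 [416. 359. 260.] [562. 389. 300.]
300 39 [474. 372. 300.] [537. 380. 308.]
```

View pics/t10c.png

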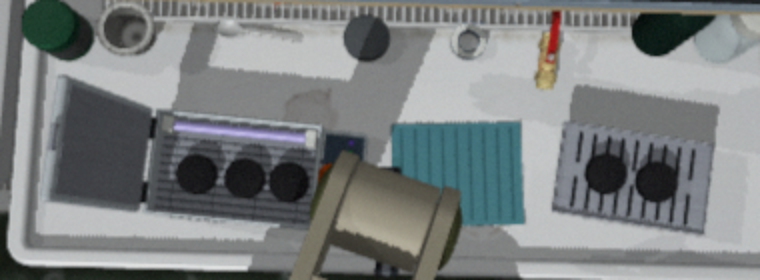

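All five caps are placed flat: px (218,227), (242,229) and (264,231) in the sanitiser, (423,225) and (448,229) on the shelf. Next I swing the lid over from behind.

```bash
python3 -m jog '[{"tx":0,"ty":0,"tz":-50,"ax":0,"ay":0,"az":0,"jaw":1},{"tx":10,"ty":5,"tz":-50,"ax":0,"ay":0,"az":0,"jaw":1},{"tx":20,"ty":8,"tz":-50,"ax":0,"ay":0,"az":0,"jaw":1},{"tx":45,"ty":9,"tz":-10,"ax":0,"ay":0,"az":0,"jaw":1},{"tx":45,"ty":9,"tz":0,"ax":0,"ay":0,"az":0,"jaw":1}]';python3 -m jog '[{"tx":45,"ty":9,"tz":0,"ax":0,"ay":0,"az":0,"jaw":1},{"tx":45,"ty":9,"tz":0,"ax":0,"ay":0,"az":0,"jaw":1},{"tx":45,"ty":9,"tz":0,"ax":0,"ay":0,"az":0,"jaw":1},{"tx":45,"ty":9,"tz":0,"ax":0,"ay":0,"az":0,"jaw":1},{"tx":0,"ty":0,"tz":0,"ax":0,"ay":0,"az":0,"jaw":1}]'
```

```text
time_s: 38.05
eef_pos: [434.9, 117.1, 373.2]
ee_rot: [0.0, 0.706, 0.708, 0.0]
force: [1.1, -1.2, -0.2]
grip_width: -0.004
grip_force: 0.0
time_s: 38.67
eef_pos: [469.6, 298.2, 370.9]
ee_rot: [-0.001, 0.705, 0.709, -0.001]
force: [-0.0, -0.7, -0.9]
grip_width: 0.002
grip_force: 0.0
```

```bash
python3 -m jog '[{"tx":45,"ty":9,"tz":0,"ax":0,"ay":0,"az":0,"jaw":1},{"tx":45,"ty":6,"tz":0,"ax":0,"ay":0,"az":0,"jaw":1},{"tx":42,"ty":5,"tz":0,"ax":0,"ay":0,"az":0,"jaw":1},{"tx":0,"ty":0,"tz":0,"ax":0,"ay":0,"az":0,"jaw":1}]';python3 -m jog '[{"tx":0,"ty":0,"tz":40,"ax":0,"ay":0,"az":0,"jaw":1},{"tx":0,"ty":0,"tz":40,"ax":0,"ay":0,"az":0,"jaw":1},{"tx":0,"ty":0,"tz":28,"ax":0,"ay":0,"az":0,"jaw":1},{"tx":0,"ty":0,"tz":0,"ax":0,"ay":0,"az":0,"jaw":1}]'; python3 - <<'E'
from h import *
c=snap('top','t11'); cv2.imwrite('pics/t11c.png',cv2.resize(c['color'][130:290,60:280,::-1],None,fx=3,fy=3))
E
```

```text
time_s: 39.17
eef_pos: [489.5, 429.1, 370.6]
ee_rot: [-0.001, 0.706, 0.709, -0.001]
force: [0.0, 0.0, 1.0]
grip_width: -0.002
grip_force: 0.0
time_s: 39.67
eef_pos: [489.4, 425.7, 263.3]
ee_rot: [-0.0, 0.707, 0.707, -0.002]
force: [-0.2, -0.4, 0.0]
grip_width: -0.002
grip_force: 0.0
```

View pics/t11c.png

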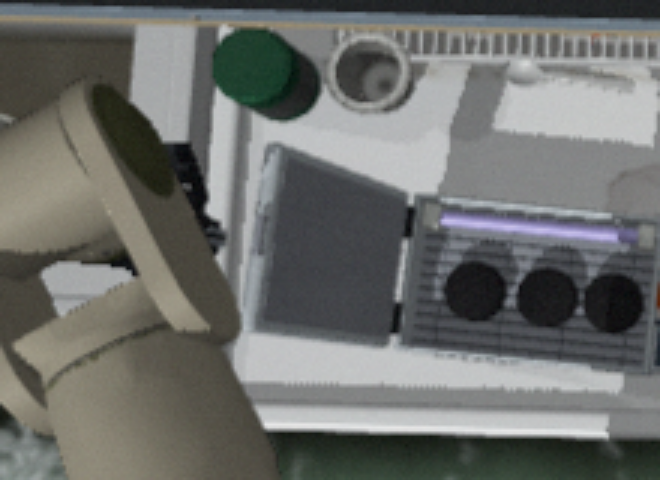

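```bash
python3 -m jog '[{"tx":-16,"ty":0,"tz":0,"ax":0,"ay":0,"az":0,"jaw":1},{"tx":-16,"ty":0,"tz":0,"ax":0,"ay":0,"az":0,"jaw":1},{"tx":-12,"ty":0,"tz":0,"ax":0,"ay":0,"az":0,"jaw":1},{"tx":-12,"ty":-1,"tz":0,"ax":0,"ay":0,"az":0,"jaw":1},{"tx":-13,"ty":-1,"tz":0,"ax":0,"ay":0,"az":0,"jaw":1}]';python3 -m jog '[{"tx":-19,"ty":-1,"tz":-3,"ax":0,"ay":0,"az":0,"jaw":1},{"tx":-19,"ty":-1,"tz":-3,"ax":0,"ay":0,"az":0,"jaw":1},{"tx":-19,"ty":-1,"tz":-3,"ax":0,"ay":0,"az":0,"jaw":1}]';python3 - <<'E'
from h import *
c=snap('top','t12'); W=cloud(c); m=np.zeros((400,640),bool); m[150:300,60:280]=1
m&=(W[...,2]>100)&(W[...,2]<330)&(W[...,0]>410)&(W[...,0]<450); P=W[m]
for lo in range(100,320,40):
    q=P[(P[:,2]>lo)&(P[:,2]<lo+40)]
    if len(q): print(lo,len(q),np.percentile(q[:,1],[5,50,95]).round())
E
```

```text
time_s: 40.35
eef_pos: [488.2, 357.0, 265.4]
ee_rot: [0.0, 0.707, 0.708, 0.0]
force: [-0.5, 1.4, 1.6]
grip_width: -0.001
grip_force: 0.4
time_s: 40.72
eef_pos: [485.2, 299.2, 274.3]
ee_rot: [0.0, 0.707, 0.707, 0.0]
force: [0.3, 0.6, -0.0]
grip_width: 0.0
grip_force: 0.3
260 3 [272. 273. 273.]
```

```bash
python3 -m jog '[{"tx":-20,"ty":-1,"tz":7,"ax":0,"ay":0,"az":0,"jaw":1},{"tx":-20,"ty":-1,"tz":7,"ax":0,"ay":0,"az":0,"jaw":1},{"tx":-20,"ty":-1,"tz":7,"ax":0,"ay":0,"az":0,"jaw":1},{"tx":-17,"ty":-1,"tz":12,"ax":0,"ay":0,"az":0,"jaw":1},{"tx":-17,"ty":-1,"tz":13,"ax":0,"ay":0,"az":0,"jaw":1}]';python3 -m jog '[{"tx":-17,"ty":-1,"tz":13,"ax":0,"ay":0,"az":0,"jaw":1},{"tx":-13,"ty":-1,"tz":17,"ax":0,"ay":0,"az":0,"jaw":1},{"tx":-13,"ty":-1,"tz":17,"ax":0,"ay":0,"az":0,"jaw":1},{"tx":-13,"ty":-1,"tz":18,"ax":0,"ay":0,"az":0,"jaw":1},{"tx":0,"ty":0,"tz":0,"ax":0,"ay":0,"az":0,"jaw":1}]'; python3 - <<'E'
from h import *
c=snap('top','t13'); cv2.imwrite('pics/t13c.png',cv2.resize(c['color'][150:290,120:340,::-1],None,fx=3,fy=3))
for u,v in ((195,228),(210,225),(225,225)): print(dep(c,u,v).round())
E
```

```text
time_s: 41.4
eef_pos: [480.4, 205.7, 228.0]
ee_rot: [0.0, 0.707, 0.707, 0.0]
force: [0.5, 1.3, 1.0]
grip_width: 0.0
grip_force: 0.4
time_s: 42.02
eef_pos: [475.9, 149.9, 162.4]
ee_rot: [-0.001, 0.707, 0.707, -0.001]
force: [-0.2, -0.2, 0.7]
grip_width: 0.002
grip_force: 0.2
[460. 319.  85.]
[440. 190. 466.]
[443. 165. 445.]
```

View pics/t13c.png

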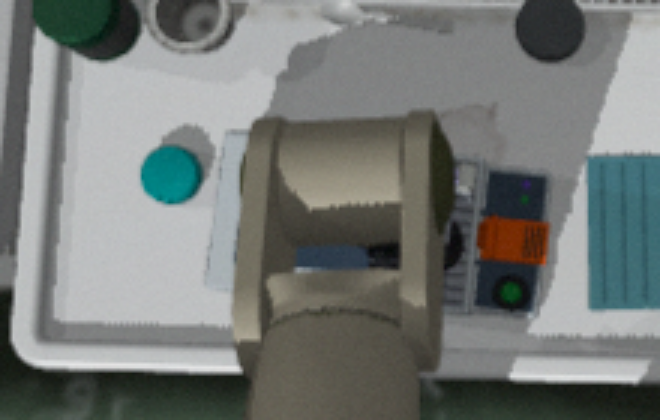

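The lid is following under the finger. Now I'll press it down.

```bash
python3 -m jog '[{"tx":-9,"ty":-1,"tz":17,"ax":0,"ay":0,"az":0,"jaw":1},{"tx":-9,"ty":-1,"tz":17,"ax":0,"ay":0,"az":0,"jaw":1},{"tx":-9,"ty":-1,"tz":17,"ax":0,"ay":0,"az":0,"jaw":1},{"tx":-4,"ty":0,"tz":14,"ax":0,"ay":0,"az":0,"jaw":1},{"tx":0,"ty":0,"tz":8,"ax":0,"ay":0,"az":0,"jaw":1}]';python3 -m jog '[{"tx":0,"ty":0,"tz":4,"ax":0,"ay":0,"az":0,"jaw":1},{"tx":0,"ty":0,"tz":2,"ax":0,"ay":0,"az":0,"jaw":1}]';python3 -m jog '[{"tx":0,"ty":0,"tz":2,"ax":0,"ay":0,"az":0,"jaw":1}]';python3 -m jog '[{"tx":0,"ty":0,"tz":1,"ax":0,"ay":0,"az":0,"jaw":1},{"tx":0,"ty":0,"tz":0,"ax":0,"ay":0,"az":0,"jaw":1}]'
```

```text
time_s: 42.7
eef_pos: [473.8, 119.5, 90.1]
ee_rot: [0.0, 0.707, 0.708, -0.0]
force: [-4.0, -7.0, 11.7]
grip_width: 0.002
grip_force: 5.9
time_s: 42.95
eef_pos: [474.2, 119.4, 85.1]
ee_rot: [0.001, 0.707, 0.708, 0.0]
force: [-2.0, -5.0, 7.2]
grip_width: -0.002
grip_force: 3.3
time_s: 43.08
eef_pos: [474.2, 119.5, 82.8]
ee_rot: [0.001, 0.707, 0.708, 0.0]
force: [-0.0, -0.6, 2.7]
grip_width: -0.005
grip_force: 1.1
time_s: 43.32
eef_pos: [473.5, 119.9, 81.0]
ee_rot: [-0.0, 0.707, 0.708, 0.0]
force: [-0.9, 0.7, 0.3]
grip_width: -0.002
grip_force: 0.1
```

```bash
python3 -m jog '[{"tx":0,"ty":0,"tz":2,"ax":0,"ay":0,"az":0,"jaw":1},{"tx":0,"ty":0,"tz":0,"ax":0,"ay":0,"az":0,"jaw":1}]';python3 -m jog '[{"tx":0,"ty":0,"tz":-30,"ax":0,"ay":0,"az":0,"jaw":1},{"tx":0,"ty":0,"tz":-50,"ax":0,"ay":0,"az":0,"jaw":1},{"tx":-40,"ty":-20,"tz":-20,"ax":0,"ay":0,"az":0,"jaw":1},{"tx":-40,"ty":-20,"tz":0,"ax":0,"ay":0,"az":0,"jaw":1},{"tx":-40,"ty":-20,"tz":0,"ax":0,"ay":0,"az":0,"jaw":1}]';python3 -m jog '[{"tx":-40,"ty":-20,"tz":0,"ax":0,"ay":0,"az":0,"jaw":1},{"tx":-40,"ty":-20,"tz":0,"ax":0,"ay":0,"az":0,"jaw":1},{"tx":0,"ty":0,"tz":0,"ax":0,"ay":0,"az":0,"jaw":1}]'
python3 - <<'E'
from h import *
c=snap('top','t14'); cv2.imwrite('pics/t14c.png',cv2.resize(c['color'][150:290,150:490,::-1],None,fx=2,fy=2))
for u,v in ((215,224),(190,210),(250,240),(252,207)): print(dep(c,u,v).round(1))
hsv=cv2.cvtColor(c['color'],cv2.COLOR_RGB2HSV); m=(hsv[...,0]>40)&(hsv[...,0]<80)&(hsv[...,1]>120); m[:,:275]=0;m[:,306:]=0;m[:235]=0;m[260:]=0
v,u=np.nonzero(m); print(len(u),at_z(c,u.mean(),v.mean(),55))
E
```

```text
time_s: 43.58
eef_pos: [473.7, 119.8, 79.9]
ee_rot: [0.0, 0.707, 0.708, 0.0]
force: [-3.1, 0.2, 10.2]
grip_width: -0.0
grip_force: 5.4
time_s: 44.2
eef_pos: [412.9, -1.4, 179.2]
ee_rot: [0.0, 0.707, 0.708, 0.0]
force: [0.6, -1.0, 0.6]
grip_width: -0.002
grip_force: 0.0
time_s: 44.58
eef_pos: [372.9, -82.1, 179.1]
ee_rot: [0.0, 0.708, 0.706, -0.0]
force: [0.4, -0.3, -1.0]
grip_width: -0.002
grip_force: 0.0
[472.5 265.9  82.8]
[518.1 359.2   2.2]
[431.  168.1  83.5]
[522.1 166.8  80.6]
46 [415.22231949  60.67631952  55.        ]
```

View pics/t14c.png

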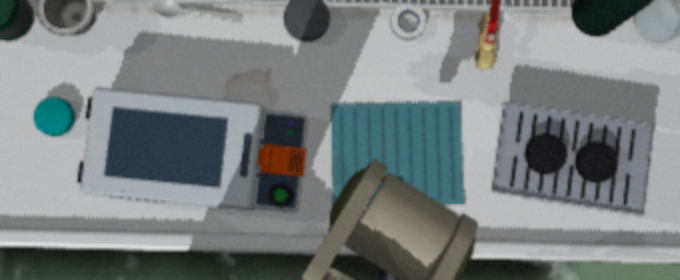

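Lid latched at px (215,224), where depth gives z ≈ 82. Next is the start button at (290,247).

```bash
python3 -m jog '[{"tx":36,"ty":10,"tz":0,"ax":0,"ay":0,"az":0,"jaw":1},{"tx":36,"ty":10,"tz":20,"ax":0,"ay":0,"az":0,"jaw":1},{"tx":36,"ty":10,"tz":30,"ax":0,"ay":0,"az":0,"jaw":1},{"tx":35,"ty":11,"tz":50,"ax":0,"ay":0,"az":0,"jaw":1},{"tx":0,"ty":0,"tz":0,"ax":0,"ay":0,"az":0,"jaw":1}]'
```

```text
time_s: 45.25
eef_pos: [412.7, 65.4, 76.2]
ee_rot: [-0.003, 0.705, 0.709, -0.002]
force: [-0.1, -1.0, 1.2]
grip_width: -0.003
grip_force: 0.0
```

```bash
python3 -m jog '[{"tx":-4,"ty":1,"tz":10,"ax":0,"ay":0,"az":0,"jaw":1},{"tx":0,"ty":0,"tz":8,"ax":0,"ay":0,"az":0,"jaw":1},{"tx":0,"ty":0,"tz":3,"ax":0,"ay":0,"az":0,"jaw":1}]';python3 -m jog '[{"tx":0,"ty":0,"tz":3,"ax":0,"ay":0,"az":0,"jaw":1}]';python3 -m jog '[{"tx":0,"ty":0,"tz":2,"ax":0,"ay":0,"az":0,"jaw":1},{"tx":0,"ty":0,"tz":0,"ax":0,"ay":0,"az":0,"jaw":1}]'
```

```text
time_s: 45.62
eef_pos: [415.7, 58.0, 58.2]
ee_rot: [0.0, 0.707, 0.707, 0.0]
force: [-0.0, 0.5, -0.1]
grip_width: 0.002
grip_force: 0.0
time_s: 45.75
eef_pos: [415.8, 58.2, 55.3]
ee_rot: [0.0, 0.707, 0.707, 0.0]
force: [-0.1, -0.3, 0.5]
grip_width: 0.001
grip_force: 0.0
time_s: 46.0
eef_pos: [415.8, 58.4, 53.2]
ee_rot: [0.0, 0.707, 0.707, 0.0]
force: [0.2, -1.0, 1.7]
grip_width: -0.004
grip_force: 1.0
```

```bash
python3 -m jog '[{"tx":0,"ty":0,"tz":2,"ax":0,"ay":0,"az":0,"jaw":1},{"tx":0,"ty":0,"tz":0,"ax":0,"ay":0,"az":0,"jaw":1}]';python3 -m jog '[{"tx":0,"ty":0,"tz":1,"ax":0,"ay":0,"az":0,"jaw":1},{"tx":0,"ty":0,"tz":0,"ax":0,"ay":0,"az":0,"jaw":1}]'
```

```text
time_s: 46.25
eef_pos: [415.8, 58.4, 51.1]
ee_rot: [0.0, 0.707, 0.707, 0.0]
force: [0.7, -2.7, 2.9]
grip_width: -0.001
grip_force: 1.6
time_s: 46.5
eef_pos: [415.8, 58.4, 50.1]
ee_rot: [0.0, 0.707, 0.707, 0.0]
force: [0.8, -3.4, 4.2]
grip_width: -0.003
grip_force: 1.9
```

```bash
python3 -m jog '[{"tx":0,"ty":0,"tz":1,"ax":0,"ay":0,"az":0,"jaw":1},{"tx":0,"ty":0,"tz":0,"ax":0,"ay":0,"az":0,"jaw":1}]';python3 -m jog '[{"tx":0,"ty":0,"tz":-30,"ax":0,"ay":0,"az":0,"jaw":1},{"tx":0,"ty":0,"tz":-50,"ax":0,"ay":0,"az":0,"jaw":1},{"tx":-45,"ty":-10,"tz":-50,"ax":0,"ay":0,"az":0,"jaw":1},{"tx":-45,"ty":-10,"tz":0,"ax":0,"ay":0,"az":0,"jaw":1},{"tx":-45,"ty":-10,"tz":0,"ax":0,"ay":0,"az":0,"jaw":1}]';python3 -m jog '[{"tx":-40,"ty":-10,"tz":0,"ax":0,"ay":0,"az":0,"jaw":1},{"tx":0,"ty":0,"tz":0,"ax":0,"ay":0,"az":0,"jaw":1},{"tx":0,"ty":0,"tz":0,"ax":0,"ay":0,"az":0,"jaw":1},{"tx":0,"ty":0,"tz":0,"ax":0,"ay":0,"az":0,"jaw":1}]'
python3 - <<'E'
from h import *
c=snap('top','t15'); cv2.imwrite('pics/t15c.png',cv2.resize(c['color'][140:280,150:490,::-1],None,fx=2,fy=2))
for u,v in ((215,224),(250,240),(290,247)): print(dep(c,u,v).round(1))
blacks(c,385,490,190,265,69)
E
```

```text
time_s: 46.75
eef_pos: [415.8, 58.4, 49.8]
ee_rot: [0.0, 0.707, 0.708, 0.0]
force: [-2.7, -3.2, 16.4]
grip_width: 0.003
grip_force: 7.7
time_s: 47.38
eef_pos: [385.8, -73.6, 175.1]
ee_rot: [-0.0, 0.707, 0.708, 0.0]
force: [0.7, -0.7, -0.4]
grip_width: -0.0
grip_force: 0.0
time_s: 47.88
eef_pos: [376.6, -111.8, 174.8]
ee_rot: [-0.0, 0.706, 0.708, 0.0]
force: [-0.4, -0.4, 0.3]
grip_width: -0.001
grip_force: 0.0
[472.6 266.4  80.9]
[431.1 168.3  82. ]
[415.6  60.3  52.1]
[422.6 225.4] [413, 209, 20, 29, 349] [ 483.5 -306.4   69. ] [ 483.8 -307.4   64.7]
[448.1 229.6] [438, 212, 21, 31, 368] [ 473.6 -376.8   69. ] [ 473.9 -377.9   65.1]
```

View pics/t15c.png

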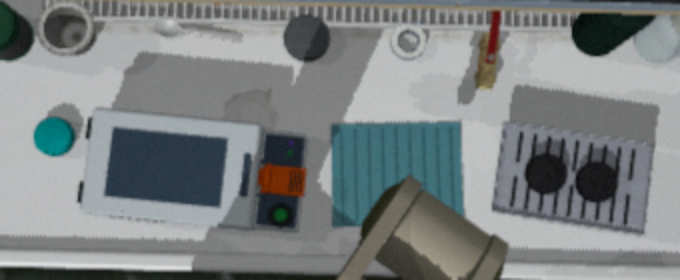

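The lid is shut at px (215,224), the button bottomed out and has been released, and the shelf row is intact at (423,225) and (448,230). I'll hand in.

```bash
python3 -c "
from rig import finish_job; print(finish_job())"
```

```text
the job is handed in; nothing more can be done
None
```

The job is handed in: both sanitised caps lie in a row on the drying shelf, all three washed caps are flat on the rack, the lid is latched shut and the start button was pressed only after that; the hand-in call gave no verdict.

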